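Draw the gauge case home into its bench cradle and latch it

ROBOT

A 6-joint arm with a two-finger parallel gripper is mounted at the origin on the work surface. World frame = base frame: x ahead of the robot, y to its left, z up, the work surface at z = 0. Lengths are in mm, angles in rad, forces in N, time in s.
With the tool pointing down it reaches from about 275 to 825 mm from the base axis. Payload 4.9 kg.
Tool frame: the origin (TCP) lies on the centre line of the jaws, within the pads' length; the fingertips stand 11 mm ahead of it and the grasp point (between the pads) lies 8 mm behind it; z points along the fingers, x is the direction in which the jaws open and shut, and the axes are right-handed (so a half turn about z gives the same grasp; the last joint's range is limited). The gripper opens to 85 mm and grips with 20 to 120 N. Pads are 22 mm wide; open, the fingers measure 114 mm over their backs; the gripper's body (76 mm by 85 mm) begins 54 mm behind the grasp point. The pads swing forward as they close: fully open they stand 13 mm farther back than shut.
Start: joints at [0.977, 0.326, -0.193, 1.052, 0, 1.437], TCP at [244.07, 492.898, 216.381] pointing down, gripper open.
Joint ranges: [-2.65, 2.65], [-0.97, 1.79], [-1.3, 1.35], [-1.93, 2.1], [-1.47, 1.37], [-3.14, 3.14]. Speed limits (rad/s): [2.57, 2.57, 3.14, 3.14, 3.14, 3.14].

INTERFACE

Orientations are given as a unit quaternion [x, y, z, w].
In Python, from workcell import state, capture, hand_in, boxes_of, outline_of gives the robot as it stands.
- The arm moves only by the tool play_rows, never from a script. Its argument "deltas" is a list of rows, each an object of numbers: "x", "y", "z": the shift along the tool's x, y, z in mm; "ax", "ay", "az": the turn, a rotation vector about the tool's x, y, z in rad. A call has 1 to 12 rows; each row is the pose to reach, as a shift and turn from the pose commanded when the call began, along the tool's axes at that moment; what a row does not reach only later rows make up. A row lasts 1/12 s, in which the tool goes at most 41.7 mm and 7.16 degrees, less where a joint would pass 70% of its speed; a pose out of reach is approached as far as the arm can. A call with a gripper value outside its range is refused whole. "grip" is the finger opening in mm, from 0 to 85.4, set as the call begins (left out, the last holds). The fingers move at their own pace and stop on an object; "newtons" is the grip in N (left out, the last holds). Time passes only in rows, so rows that repeat a pose let the fingers close. It gives the time, the measured TCP pose, the force and the opening at its end, in the units of the state.
- state(): the state, without advancing time (a new reading comes with each control period).
- capture(name): name is "side" or "top" or "wrist"; returns a dict with "image" (420x560x3 uint8, red, green, blue), "fx", "fy", "cx", "cy" (pixels), "R" (3x3) and "t" (3): a world point X has camera coordinates R X + t. Camera axes: x right, y down, z forward; pixel columns grow to the right and rows downward; lengths in mm; the calibration is good to about 2 mm. A picture is of the moment at which its call begins. There is no depth.
- hand_in(): hands the job in, once; it reports no verdict.
Trained networks look in a picture, given as the dict that the camera call returned (one of the last four; its "shot" number tells which), for a name from the list of things; names that differ only in an ending like _2 or _b are one class to them, and where a whole thing is asked for, a point or a joint stands for the part that bears it (a point fixed in the world has none). Each returns a list of dicts, best first, with "p" (0 to 1); they miss things now and then, are a little off and sometimes report something else, mostly with a low value. They report only what shows in the picture. A call takes as long as a camera call. They do not tell look-alikes from the thing itself.
- boxes_of(thing, picture): "rect" ([left, top, right, bottom] as shares, 0 to 1, of the picture: columns of its width, rows of its height, round what is visible of it).
- outline_of(thing, picture): "pixels" (420x560 bool, what is visible of it) and "rect" ([left, top, right, bottom] as shares, 0 to 1, of the picture: columns of its width, rows of its height, round what is visible of it).
The state is a dict: "time_s": time; "q": joint angles; "joint_vel": joint speeds; "joint_torque": joint torques, N m; "eef_pos": TCP position; "tcp_rot": TCP orientation; "wrist_force": force on the tool from outside, world axes, zero at the start; "wrist_torque": the same for the moment, N m; "grip_width": finger opening in mm.
Only numpy, scipy, OpenCV 4.12 (cv2) and the standard library are available. Lean on these libraries where they do the work, as an engineer would, in place of code of your own. Each camera call takes 0.05 s, during which the arm holds its last target.

TASK

Hook a fingertip behind the far edge of the closed gauge case's lid and drag the case gently towards you into the bench cradle, until it is fully home and square against the end stop. Then swing the latch bar down flat behind the lid's far edge so that the case is locked in, and let go. Do not tip the case, press hard on it, or disturb the other things on the bench.

Things in the scene. Friction and masses are not known exactly. Their poses are not given: they have to be found in the camera images.
- case: Closed case, too wide to grip, 0.35 to 0.75 kg, slides on the bench top (z = 0). Body 100 (x) x 150 (y) x 70 mm tall under an overhanging black lid 116 x 166 mm that spans heights 70 to 90 mm. Origin: centre of the underside; x points to the far side: far face of the body x = +50, far edge of the lid x = +58, near face of the body x = -50 mm. Starts up to 0.3 rad askew to the cradle.
- rim: Far edge strip of the case's lid, 8 x 166 x 20 mm, part of the case. Origin: its centre, at (54, 0, 80) mm in the case frame; its far face, for a finger to pull on, lies 4 mm farther along +x. It overhangs the wall by 8 mm. Dragging on it takes some 3 to 10 N before the case meets anything. A case that comes askew or over 10 mm off the cradle's axis can jam on the mouth plates: straighten it or nudge it sideways first.
- cradle: Fixed aluminium U on the bench, open to the far side (its +x), no floor. Origin on the bench where the case's origin rests when home, axes parallel to the case's. Walls 45 mm high: end stop face x = -50; side rails, inner faces y = +-77.5 (2.5 mm play), from x = -50 to +40; then mouth plates flaring 0.5 rad to about y = +-107 at x = +85 mm. Outsides and feet reach y = +-109 mm.
- latch (a joint): Latch bar angle, rad, about a level axis along the cradle's x. 0 = shut: bar level, pointing to the cradle's -y behind the lid's far edge; 1.57 = upright; more = leaning to +y (limit 2.3). Starts 1.6 to 2.1. Stiff: stays where left, needs 2 to 3 N at the ball. Bar 16 x 16 mm, 145 mm long. Shut, its near face is at cradle x = +61 mm, its top 88 mm high.
- latch_ball (a point): Centre of the black 20 mm ball on the end of the bar, 152 mm from the hinge axis; in the cradle frame x = 71, y = 132 - 152 cos(angle), z = 80 + 152 sin(angle) mm. Can be pinched across the cradle's x while raised; near shut the lid leaves no room for a finger, so press the bar down from above. A case over 3 mm short of home blocks the bar: it lands on the lid.
- latch_hinge (a point): Point on the bar's hinge axis, at (69, 132, 80) mm in the cradle frame, in a fixed post 28 x 20 mm and 94 mm high, centred below it.
- steel_block: Bystander: dark upright steel block 50 x 60 x 110 mm, origin under its centre. Leave it alone.
- electrode: Bystander: copper electrode on a 50 x 50 mm steel holder, 85 mm tall, origin under its centre. Leave it alone.
- spanner: Bystander: spanner 160 mm long lying flat along its x axis. Leave it alone.
- pot: Bystander: small grey lidded pot, 60 mm across, 70 mm tall, origin under its centre. Leave it alone.
Not all that is in view belongs to the job. What is shaped like the case but purple is not meant.

How it is judged (in metres and radians):
On the way, in this order (a step that is already met when the one before it is completed fails the run):
1. a finger bears on the far edge of the lid (contact force between the fingers and rim above 0.5 N), for 0.1 s.
2. the case is fully home against the end stop and square, the latch still open (x of case in the frame of cradle below 0.0028 m and angle between the x axis of case and the x axis of cradle, either way round below 0.04 rad and value of joint latch above 0.5 rad), for 0.2 s.
3. the latch bar is shut (value of joint latch below 0.06 rad), for 0.2 s.
At the end, for the whole second after the job is handed in: The case stands flat and still in the cradle, within 2.8 mm of fully home against the end stop and square to it within 0.04 rad, and the latch bar is shut behind the lid (joint below 0.06 rad) (x of case in the frame of cradle between -0.004 and 0.0028 m and y of case in the frame of cradle between -0.006 and 0.006 m and angle between the x axis of case and the x axis of cradle, either way round below 0.04 rad and angle between case's own z axis and vertical below 0.03 rad and height (world z) of case below 0.004 m and value of joint latch below 0.06 rad and linear speed of case below 0.01 m/s); the robot touches nothing.
It fails at once if the case is pressed or pulled hard (over 50 N) (contact force between any of the fingers, the arm and case above 50 N).
It fails at once if the case is tipped by more than 0.15 rad (angle between case's own z axis and vertical above 0.15 rad).
It fails at once if a bystander is moved by more than 15 mm (distance of any of steel_block, electrode, spanner, pot from where it was at the start of the episode above 0.015 m).
It also fails if it takes over 72 s, if anything falls off the work surface, if the arm or the gripper's body presses on something with over 40 N, if the wrist force passes 120 N, or if a joint passes its speed limit or range.

## Working session

There is one attempt and no reset: what is moved stays moved. The work goes in short steps, Python scripts to look and compute and a tool call to move; the robot and the scene stay as the last step left them, time stands still between calls to the robot, and variables do not carry over. Pictures are saved under pics/ and viewed, and the job is handed in when it is done.

Besides the shell and the picture viewer there is one more tool, called as a command line: name --argument value ..., lists and objects as JSON in quotes. play_rows: Moves the arm, as the interface text tells. Its arguments: {"type":"object","properties":{"deltas":{"type":"array","items":{"type":"object","properties":{"x":{"type":"number"},"y":{"type":"number"},"z":{"type":"number"},"ax":{"type":"number"},"ay":{"type":"number"},"az":{"type":"number"}}}},"grip":{"type":"number"},"newtons":{"type":"number"}},"required":["deltas"]}

```bash
mkdir -p pics; ls; python3 - <<'E'
from workcell import state, capture
import cv2,pickle
print(state())
for n in ["side","top","wrist"]:
    c=capture(n); cv2.imwrite(f"pics/{n}0.png",c["image"][:,:,::-1])
    pickle.dump(c,open(f"pics/{n}0.pkl","wb"))
    print(n,c["fx"],c["R"],c["t"],c["shot"])
E
```

```text
pics
{'time_s': 0.0, 'q': array([ 9.76767519e-01,  3.26922141e-01, -1.93585180e-01,  1.05201676e+00,
        2.53996340e-05,  1.43657675e+00]), 'joint_vel': array([ 0.00031888,  0.00079047,  0.00028062, -0.00121553, -0.00035835,
        0.00019039]), 'joint_torque': array([-1.75999219e-03, -4.43400836e+01,  2.62437987e+01,  1.54289498e-02,
       -8.80409789e-05, -1.38446362e-05]), 'eef_pos': array([243.72374594, 492.36743887, 215.61321636]), 'tcp_rot': array([ 8.49639953e-01,  5.27362497e-01, -7.93540098e-04,  3.41669916e-04]), 'wrist_force': array([ 0.3141188 , -0.44142042,  0.24545379]), 'wrist_torque': array([-0.00465058,  0.04608565, -0.01059863]), 'grip_width': 85.20833177302278}
side 490.82428917332317 [[ 0.90686721 -0.42138332  0.00528795]
 [-0.24933997 -0.54664087 -0.7993831 ]
 [ 0.33973732  0.72361582 -0.60079839]] [-481.32806004  237.87976149 1151.92330324] 1
top 386.8254264062548 [[ 0.00448831 -0.99997322  0.00577968]
 [-0.98072959 -0.00553069 -0.19529179]
 [ 0.19531853 -0.00479177 -0.98072815]] [  75.875381    560.43091501 1129.8097616 ] 2
wrist 300.84373583783815 [[ 0.44447968  0.89578726 -0.00173216]
 [ 0.85441462 -0.42336857  0.30122202]
 [ 0.26909751 -0.13536705 -0.95355246]] [-548.79805379  -37.61575219  379.3414281 ] 3
```

View pics/side0.png

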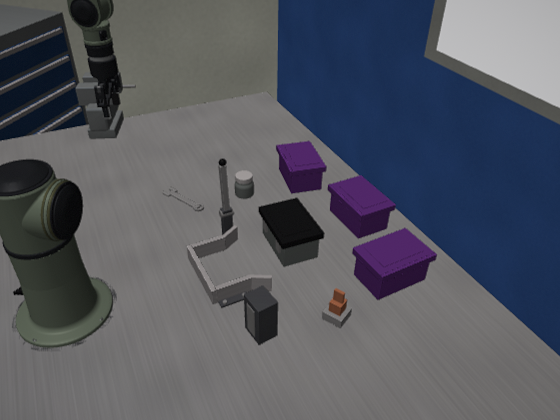

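View pics/top0.png

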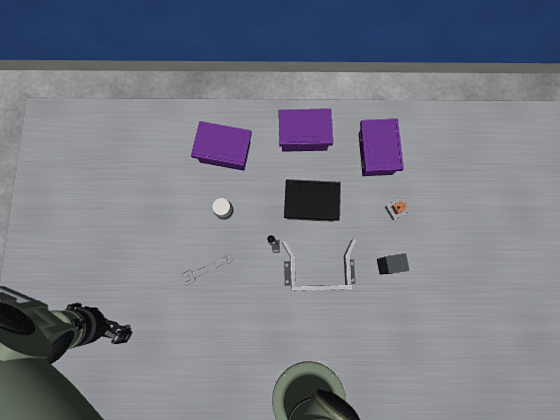

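View pics/wrist0.png

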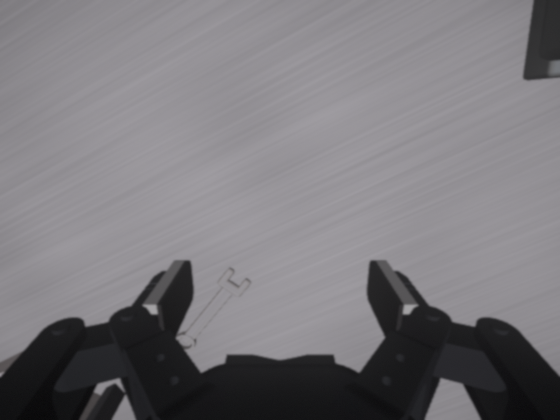

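```bash
cat > h.py <<'E'
import numpy as np, cv2
from scipy.optimize import minimize
def proj(c,P):
    P=np.asarray(P,float); q=P@np.array(c["R"]).T+np.array(c["t"])
    return np.c_[c["fx"]*q[:,0]/q[:,2]+c["cx"], c["fy"]*q[:,1]/q[:,2]+c["cy"]]
def T(p,P):
    x,y,a=p; P=np.asarray(P,float); c,s=np.cos(a),np.sin(a)
    return np.c_[x+c*P[:,0]-s*P[:,1], y+s*P[:,0]+c*P[:,1], P[:,2]]
def box(x0,x1,y0,y1,z0,z1):
    return np.array([[x,y,z] for x in(x0,x1) for y in(y0,y1) for z in(z0,z1)],float)
def prism(poly,z0,z1):
    return np.array([[x,y,z] for x,y in poly for z in(z0,z1)],float)
CASE=[box(-50,50,-75,75,0,70),box(-58,58,-83,83,70,90)]
def cradle(t=8):
    r=[box(-50-t,-50,-77.5-t,77.5+t,0,45)]
    for s in(1,-1):
        r.append(box(-50,40,*sorted((s*77.5,s*(77.5+t))),0,45))
        d=np.array([np.cos(.5),s*np.sin(.5)]); n=np.array([-np.sin(.5),s*np.cos(.5)])
        a=np.array([40,s*77.5]); b=a+d*51
        r.append(prism([a,b,b+n*t,a+n*t],0,45))
    return r
def render(c,p,parts,S=4):
    m=np.zeros((420*S,560*S),np.uint8)
    for P in parts:
        h=cv2.convexHull(((proj(c,T(p,P))+.5)*S).astype(np.float32))
        cv2.fillPoly(m,[np.round(h).astype(np.int32)],1)
    return cv2.resize(m.astype(np.float32),(560,420),interpolation=cv2.INTER_AREA)
def fit(views,p0,parts,scale=(20,20,.1)):
    def cost(u):
        p=np.array(p0)+np.array(u)*scale; e=0
        for c,m in views: e+=np.abs(render(c,p,parts)-m).sum()/m.sum()
        return e
    best=None
    for s in ([0,0,0],[.5,.5,1.5],[-.5,-.5,-1.5]):
        r=minimize(cost,s,method="Nelder-Mead",options=dict(xatol=.005,fatol=1e-4,initial_simplex=np.array(s)+np.vstack([np.zeros(3),np.eye(3)])))
        if best is None or r.fun<best.fun: best=r
    return np.array(p0)+best.x*scale,best.fun
def unproj(c,uv,z):
    R,t=np.array(c["R"]),np.array(c["t"]); d=R.T@np.array([(uv[0]-c["cx"])/c["fx"],(uv[1]-c["cy"])/c["fy"],1]); o=-R.T@t
    return o+d*(z-o[2])/d[2]
E
python3 - <<'E'
from workcell import *
from h import *
caps={n:capture(n) for n in("top","side")}
V={}
for n,c in caps.items():
    im=c["image"][:,:,::-1].copy()
    for k,th in enumerate(["case","cradle","latch"]):
        o=outline_of(th,c)
        print(n,th,[(round(d["p"],2),(np.array(d["rect"])*[560,420,560,420]).round()) for d in o])
        for d in o:
            px=d["pixels"]
            if th=="case" and im[:0].size==0:
                col=c["image"][px].mean(0)
                print(col)
                if col[2]-col[1]>25: continue
            V.setdefault((n,th),px.astype(np.float32))
    for th,cl in zip(["case","cradle","latch"],[(0,255,0),(0,0,255),(255,0,0)]):
        if (n,th) in V:
            cs,_=cv2.findContours(V[n,th].astype(np.uint8),0,1); cv2.drawContours(im,cs,-1,cl,1)
    cv2.imwrite(f"pics/m_{n}.png",im[100:350,150:430].repeat(2,0).repeat(2,1))
def go(th,parts,p0):
    for names in(("top","side"),("top",),("side",)):
        v=[(caps[n],V[n,th]) for n in names if (n,th) in V]
        if v: print(th,names,fit(v,p0,parts))
go("case",CASE,[480,-20,0.]); 
c=caps["top"]; print(unproj(c,(313,200),90),unproj(c,(320,265),45))
go("cradle",cradle(),[330,-20,0.])
E
```

```text
top case [(0.77, array([358., 118., 401., 176.])), (0.62, array([194., 123., 254., 171.])), (0.59, array([286., 181., 341., 219.])), (0.55, array([186., 258., 234., 286.]))]
[ 98.8413252   53.40409765 127.02746295]
[100.6344086   53.41129032 129.81048387]
[32.19101633 32.13793103 33.24228675]
[144.52409639 145.61144578 148.93674699]
top cradle [(0.66, array([268., 233., 357., 289.]))]
top latch [(0.6, array([267., 236., 277., 252.])), (0.17, array([267., 237., 356., 291.]))]
side case [(0.91, array([353., 228., 434., 302.])), (0.89, array([259., 200., 325., 264.])), (0.75, array([328., 175., 396., 239.])), (0.66, array([278., 141., 324., 194.]))]
[64.25802343 32.58889455 82.13372389]
[27.00305499 27.34419552 27.58214528]
[61.98297872 31.16702128 80.05567376]
[63.55595668 32.32697267 81.20990201]
side cradle [(0.66, array([185., 157., 271., 308.]))]
side latch [(0.79, array([221., 161., 233., 213.]))]
case ('top', 'side') (array([ 5.81393373e+02, -8.83001974e+00, -4.86161572e-02]), np.float64(0.10640375316143036))
case ('top',) (array([ 5.82123458e+02, -9.98101097e+00, -3.51853080e-02]), np.float64(0.04023933783173561))
case ('side',) (array([ 5.82454068e+02, -3.42368784e+00, -6.49099249e-02]), np.float64(0.04374575614929199))
[577.09111384 -12.75502497  90.        ] [387.31946549 -35.45624007  45.        ]
cradle ('top', 'side') (array([ 3.76735526e+02, -3.57028006e+01,  3.24796114e-02]), np.float64(0.9234721064567566))
cradle ('top',) (array([ 3.76260974e+02, -3.67190360e+01,  2.66498838e-02]), np.float64(0.5214731097221375))
cradle ('side',) (array([ 3.75777211e+02, -3.18779882e+01,  4.77243425e-02]), np.float64(0.3471420705318451))
```

```bash
python3 - <<'E'
from h import *
import pickle
for n,cr in(("top",(240,160,380,310)),("side",(170,130,340,330))):
    c=pickle.load(open(f"pics/{n}0.pkl","rb")); S=4
    im=cv2.resize(c["image"][:,:,::-1],None,fx=S,fy=S,interpolation=cv2.INTER_CUBIC)
    for p,parts,cl in(([581.4,-8.8,-.049],CASE,(0,255,0)),([376,-36,.03],cradle(5),(0,0,255))):
        for P in parts:
            for f in (P,):
                h=cv2.convexHull(((proj(c,T(p,P))+.5)*S).astype(np.float32)); cv2.polylines(im,[np.round(h).astype(np.int32)],True,cl,1)
    x0,y0,x1,y1=cr; im=im[y0*S:y1*S,x0*S:x1*S]; 
    print(im.shape); k=min(800/im.shape[1],600/im.shape[0],1); cv2.imwrite(f"pics/ov_{n}.png",cv2.resize(im,None,fx=k,fy=k,interpolation=cv2.INTER_AREA))
E
```

```text
(600, 560, 3)
(800, 680, 3)
```

View pics/ov_top.png

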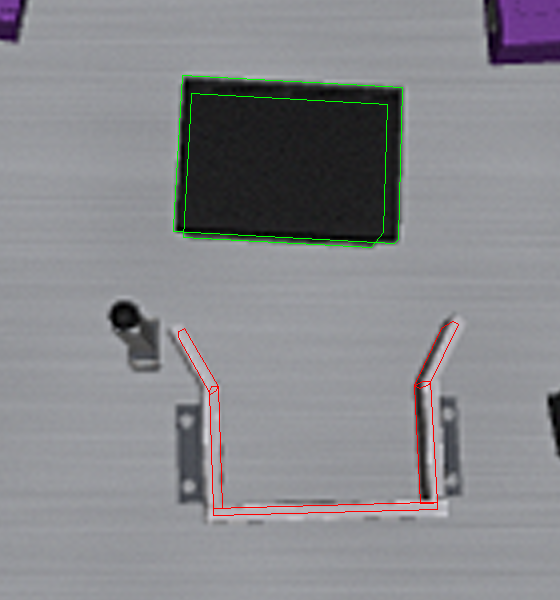

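View pics/ov_side.png

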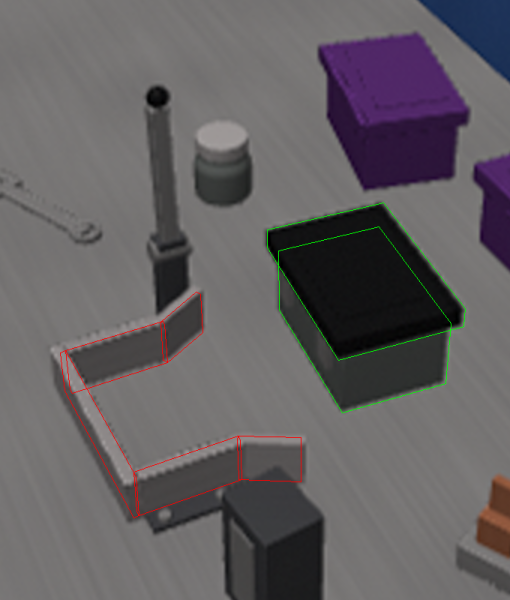

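View pics/m_top.png

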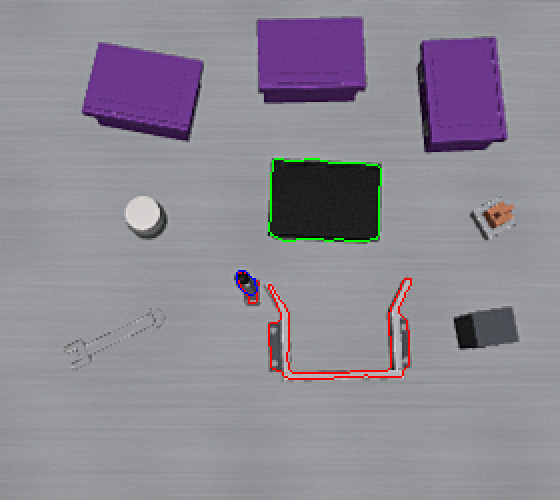

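View pics/m_side.png

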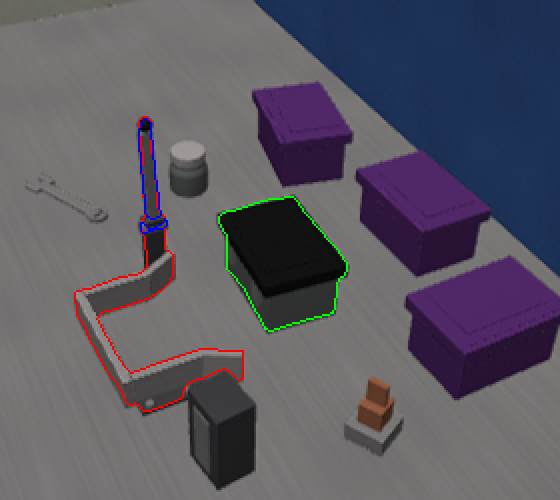

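```bash
cat >> h.py <<'E'
def full(t,a):
    r=cradle(t)
    for s in(1,-1): r.append(box(-40,27,*sorted((s*77.5,s*109)),0,5))
    r.append(box(55,83,122,142,0,94))
    u=np.array([-np.cos(a),np.sin(a)]); n=np.array([np.sin(a),np.cos(a)]); h=np.array([132,80.])
    r.append(np.array([[x,*(h+u*l+n*w)] for x in(61,77) for l in(0,145) for w in(-8,8)]))
    b=h+152*u
    ph=np.linspace(0,2*np.pi,12)
    r.append(np.vstack([[[71+10*np.cos(e)*np.cos(f),b[0]+10*np.sin(e)*np.cos(f),b[1]+10*np.sin(f)] for e in ph] for f in(-1.5,-.8,-.4,0,.4,.8,1.5)]))
    return r
E
cat > fc.py <<'E'
from workcell import *
from h import *
import pickle
V=[]
for n in("top","side"):
    c=capture(n); o=outline_of("cradle",c); m=o[0]["pixels"].astype(np.float32); ig=np.ones_like(m)
    if n=="side":
        for b in outline_of("steel_block",c)[:1]: ig=1-cv2.dilate(b["pixels"].astype(np.uint8),np.ones((7,7))).astype(np.float32)
    V.append((c,m,ig))
def run(V,sh=0):
    def cost(u):
        p=u[:3]*[10,10,.05]+[376,-36,.03]; parts=full(10+u[3]*4,1.8+u[4]*.2)
        return sum((np.abs(render(c,p,parts)-m)*g).sum()/m.sum() for c,m,g in V)
    r=minimize(cost,np.zeros(5),method="Nelder-Mead",options=dict(maxiter=600,xatol=.005,fatol=1e-4,initial_simplex=np.vstack([np.zeros(5),np.eye(5)])-.3))
    u=r.x; p=u[:3]*[10,10,.05]+[376,-36,.03]; print(p,10+u[3]*4,1.8+u[4]*.2,r.fun); return p,u
p,u=run(V);run(V[:1]);run(V[1:])
S=4
for (c,m,g),n,cr in zip(V,("top","side"),((240,160,380,310),(170,130,340,330))):
    im=cv2.resize(c["image"][:,:,::-1],None,fx=S,fy=S,interpolation=cv2.INTER_CUBIC)
    for q,parts,cl in((p,full(10+u[3]*4,1.8+u[4]*.2),(0,0,255)),):
        for P in parts:
            h=cv2.convexHull(((proj(c,T(q,P))+.5)*S).astype(np.float32)); cv2.polylines(im,[np.round(h).astype(np.int32)],True,cl,1)
    x0,y0,x1,y1=cr; im=im[y0*S:y1*S,x0*S:x1*S]; 
    k=min(800/im.shape[1],600/im.shape[0],1); cv2.imwrite(f"pics/ov2_{n}.png",cv2.resize(im,None,fx=k,fy=k,interpolation=cv2.INTER_AREA))
E
python3 fc.py
```

```text
[ 3.77597325e+02 -3.58947923e+01  2.52102069e-02] 10.576107302647268 1.642915187371595 0.2978207767009735
[ 3.77801883e+02 -3.66112483e+01  2.55870470e-02] 9.731719565948364 1.646205002635446 0.16268467903137207
[ 3.74957174e+02 -3.21991099e+01  1.46709322e-02] 8.915238924842921 1.6406774804784015 0.10446428507566452
```

View pics/ov2_top.png

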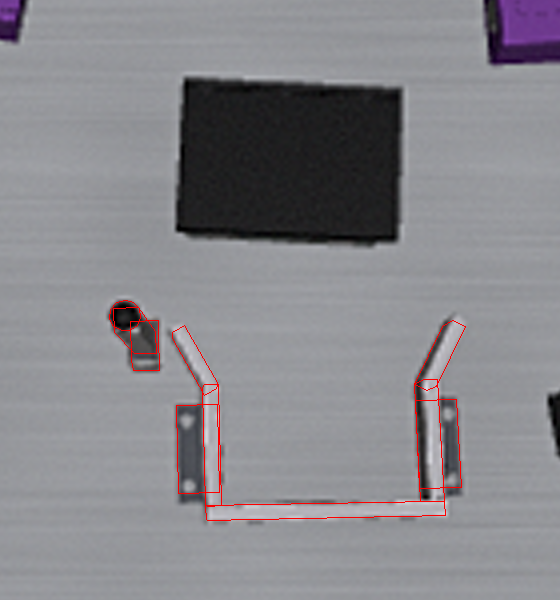

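View pics/ov2_side.png

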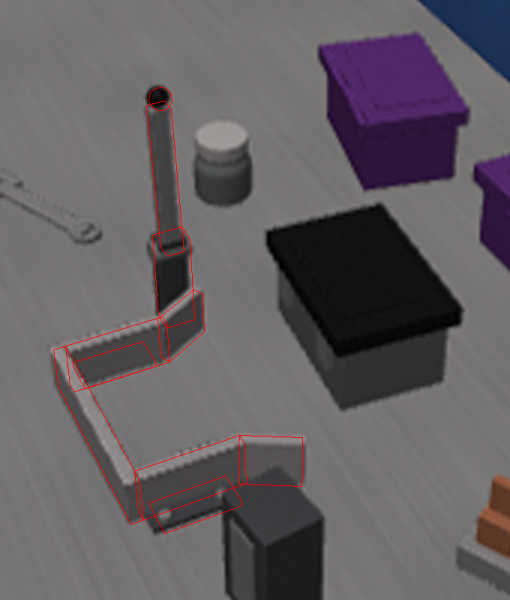

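```bash
cat > d.py <<'E'
import sys,numpy as np
from workcell import state
from scipy.spatial.transform import Rotation as Ro
def delta(x,y,z,yaw):
    s=state(); R=Ro.from_quat(s["tcp_rot"])
    Rt=Ro.from_matrix(np.c_[[np.cos(yaw),np.sin(yaw),0],[np.sin(yaw),-np.cos(yaw),0],[0,0,-1]])
    print("pos",s["eef_pos"].round(1),"yaw",round(float(np.arctan2(*R.as_matrix()[[1,0],0])),3),"t",s["time_s"],"F",s["wrist_force"].round(1),"g",s["grip_width"])
    print("d",R.inv().apply(np.array([x,y,z])-s["eef_pos"]).round(1),"a",(R.inv()*Rt).as_rotvec().round(4))
if __name__=="__main__": delta(*map(float,sys.argv[1:]))
E
python3 d.py 560 260 300 1.52
```

```text
pos [244.1 492.9 216.4] yaw 1.111 t 0.8 F [-0.1 -0.2 -0.2] g 85.53367267715136
d [-68.5 386.5 -83.6] a [ 0.00e+00 -1.00e-04 -4.09e-01]
```

play_rows --deltas '[{"x":-5,"y":30,"z":-14,"az":-0.08},{"x":-12,"y":66,"z":-28,"az":-0.16},{"x":-19,"y":105,"z":-42,"az":-0.24},{"x":-26,"y":144,"z":-56,"az":-0.32},{"x":-33,"y":183,"z":-70,"az":-0.4},{"x":-40,"y":222,"z":-84,"az":-0.41},{"x":-47,"y":261,"z":-84,"az":-0.41},{"x":-54,"y":300,"z":-84,"az":-0.41},{"x":-61,"y":339,"z":-84,"az":-0.41},{"x":-66,"y":370,"z":-84,"az":-0.41},{"x":-68,"y":386,"z":-84,"az":-0.41}]' --grip 85

```text
invalid input
```

```bash
python3 d.py 672 -13 230 1.51
python3 - <<'E'
from h import *
import pickle
c=pickle.load(open("pics/top0.pkl","rb"))
print(unproj(c,(280,145),70),unproj(c,(332,145),70))
print(T([581.4,-8.8,-.049],[[58,0,0],[84,0,0],[58,50,0],[58,-50,0]]))
E
```

```text
pos [244.1 492.9 216.4] yaw 1.111 t 0.8 F [-0.1 -0.2 -0.2] g 85.53367267715136
d [-263.5  608.   -13.6] a [ 0.00e+00 -1.00e-04 -3.99e-01]
[756.83091748  86.7302208   70.        ] [757.91153672 -75.86123565  70.        ]
[[639.33038493 -11.64086286   0.        ]
 [665.29917818 -12.91435311   0.        ]
 [641.77940464  38.29912415   0.        ]
 [636.88136522 -61.58084987   0.        ]]
```

play_rows --deltas '[{"x":-5,"y":30,"z":-14,"ax":0,"ay":0,"az":-0.08},{"x":-12,"y":66,"z":-28,"ax":0,"ay":0,"az":-0.16},{"x":-19,"y":105,"z":-42,"ax":0,"ay":0,"az":-0.24},{"x":-26,"y":144,"z":-56,"ax":0,"ay":0,"az":-0.32},{"x":-33,"y":183,"z":-70,"ax":0,"ay":0,"az":-0.4},{"x":-40,"y":222,"z":-84,"ax":0,"ay":0,"az":-0.41},{"x":-47,"y":261,"z":-84,"ax":0,"ay":0,"az":-0.41},{"x":-54,"y":300,"z":-84,"ax":0,"ay":0,"az":-0.41},{"x":-61,"y":339,"z":-84,"ax":0,"ay":0,"az":-0.41},{"x":-66,"y":370,"z":-84,"ax":0,"ay":0,"az":-0.41},{"x":-68,"y":386,"z":-84,"ax":0,"ay":0,"az":-0.41}]'

```text
time_s: 1.72
eef_pos: [562.8, 257.7, 299.9]
tcp_rot: [0.726, 0.688, -0.0, 0.001]
wrist_force: [-0.1, -0.2, -0.5]
grip_width: 85.6
```

```bash
python3 d.py 672 -13 230 1.51
```

```text
pos [562.8 257.7 299.9] yaw 1.517 t 1.7167 F [-0.1 -0.2 -0.5] g 85.61153466318129
d [-264.4  123.5   70.3] a [0.0008 0.0008 0.0073]
```

play_rows --deltas '[{"x":-30,"y":14,"z":0,"ax":0,"ay":0,"az":0},{"x":-65,"y":30,"z":0,"ax":0,"ay":0,"az":0},{"x":-100,"y":47,"z":0,"ax":0,"ay":0,"az":0},{"x":-135,"y":64,"z":0,"ax":0,"ay":0,"az":0},{"x":-170,"y":80,"z":0,"ax":0,"ay":0,"az":0},{"x":-205,"y":96,"z":20,"ax":0,"ay":0,"az":0},{"x":-240,"y":112,"z":40,"ax":0,"ay":0,"az":0},{"x":-264,"y":123,"z":60,"ax":0,"ay":0,"az":0.01},{"x":-264,"y":123,"z":70,"ax":0,"ay":0,"az":0.01},{"x":-264,"y":123,"z":70,"ax":0,"ay":0,"az":0.01}]'

```text
time_s: 2.55
eef_pos: [668.0, -10.8, 226.6]
tcp_rot: [0.729, 0.684, -0.002, -0.002]
wrist_force: [-1.0, 0.1, -1.1]
grip_width: 85.5
```

```bash
python3 - <<'E'
from workcell import *
from h import *
c=capture("wrist"); cv2.imwrite("pics/w1.png",c["image"][:,:,::-1]); 
c=capture("top"); cv2.imwrite("pics/t1.png",c["image"][100:320,150:430,::-1].repeat(2,0).repeat(2,1))
E
python3 d.py 672 -13 70 1.51
```

```text
pos [669.1  -8.6 230.2] yaw 1.511 t 2.65 F [-0.1 -0.2  0.5] g 85.54181534358685
d [ -4.3   3.4 160.2] a [-0.0012 -0.0005  0.0012]
```

View pics/w1.png

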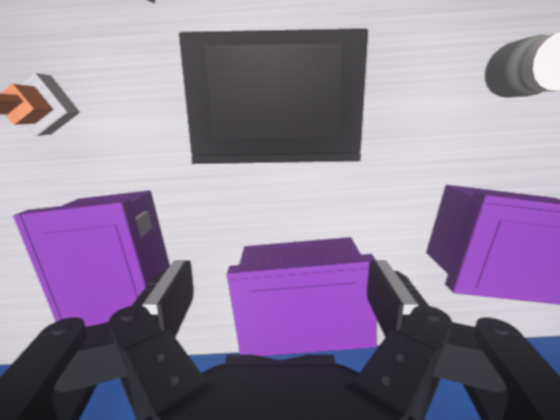

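View pics/t1.png

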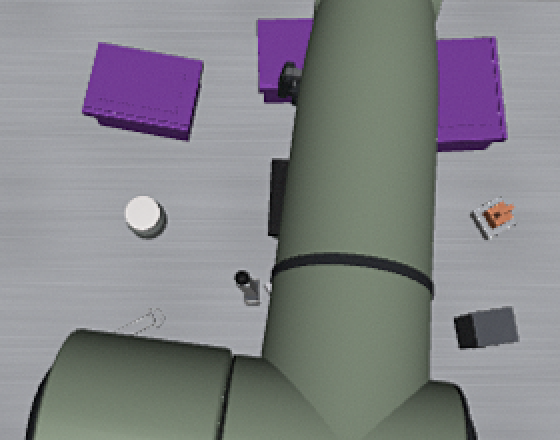

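```bash
cat > wf.py <<'E'
from workcell import *
from h import *
def wristcase(p0=[582,-9,-.04],name="wrist"):
    c=capture(name); V=None
    for d in outline_of("case",c):
        col=c["image"][d["pixels"]].mean(0)
        if col[2]-col[1]<15 and d["p"]>.3: V=d; break
    if V is None: print("none"); return
    p,f=fit([(c,V["pixels"].astype(np.float32))],p0,CASE); print(name,"case",p,f,V["p"]); return p,c
if __name__=="__main__":
    wristcase(); wristcase(name="side")
E
python3 wf.py
```

```text
wrist case [ 5.80062953e+02 -1.01630898e+01 -5.30675835e-02] 0.02717660367488861 0.65
side case [ 5.80966276e+02 -5.76839713e+00 -5.00827742e-02] 0.02815934084355831 0.57
```

play_rows --deltas '[{"x":-1,"y":1,"z":15,"ax":0,"ay":0,"az":0},{"x":-2,"y":2,"z":45,"ax":0,"ay":0,"az":0},{"x":-3,"y":3,"z":80,"ax":0,"ay":0,"az":-0.005},{"x":-4,"y":3,"z":110,"ax":0,"ay":0,"az":-0.01},{"x":-4,"y":3,"z":135,"ax":0,"ay":0,"az":-0.01},{"x":-4,"y":3,"z":150,"ax":0,"ay":0,"az":-0.01},{"x":-4,"y":3,"z":160,"ax":0,"ay":0,"az":-0.01},{"x":-4,"y":3,"z":160,"ax":0,"ay":0,"az":-0.01}]'

```text
time_s: 3.52
eef_pos: [671.1, -12.4, 68.8]
tcp_rot: [0.724, 0.69, -0.001, -0.001]
wrist_force: [-1.2, 0.0, -1.1]
grip_width: 85.0
```

```bash
python3 d.py 650 -12 70 1.52;  python3 - <<'E'
from workcell import *
from h import *
c=capture("side"); cv2.imwrite("pics/s2.png",c["image"][100:320,150:430,::-1].repeat(2,0).repeat(2,1))
c=capture("wrist"); cv2.imwrite("pics/w2.png",c["image"][:,:,::-1]); 
E
```

```text
pos [671.1 -12.4  68.8] yaw 1.522 t 3.5167 F [-1.2  0.  -1.1] g 85.03531413538064
d [ -0.7 -21.1  -1.2] a [-0.0027 -0.0002  0.0021]
```

View pics/s2.png

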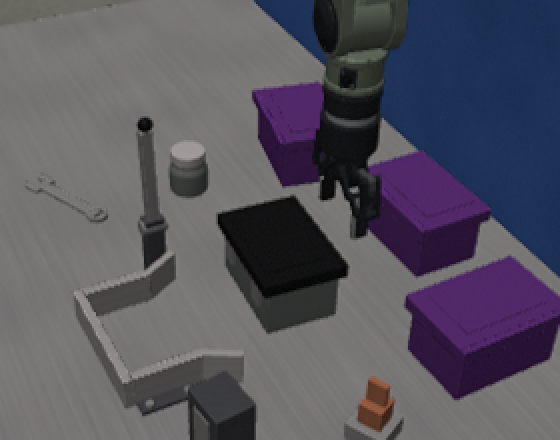

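View pics/w2.png

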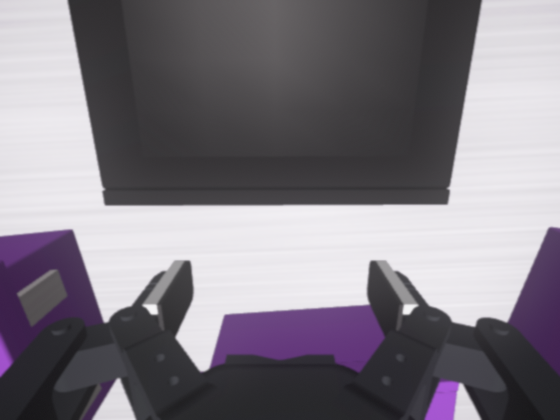

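play_rows --deltas '[{"x":0,"y":-2,"z":3,"ax":0,"ay":0,"az":0},{"x":0,"y":-5,"z":5,"ax":0,"ay":0,"az":0},{"x":0,"y":-8,"z":5,"ax":0,"ay":0,"az":0},{"x":0,"y":-11,"z":5,"ax":0,"ay":0,"az":0},{"x":0,"y":-14,"z":5,"ax":0,"ay":0,"az":0},{"x":0,"y":-17,"z":5,"ax":0,"ay":0,"az":0},{"x":0,"y":-19,"z":5,"ax":0,"ay":0,"az":0},{"x":0,"y":-20,"z":5,"ax":0,"ay":0,"az":0},{"x":0,"y":-20,"z":5,"ax":0,"ay":0,"az":0}]'

```text
time_s: 4.37
eef_pos: [652.1, -12.3, 65.5]
tcp_rot: [0.725, 0.689, -0.0, -0.0]
wrist_force: [1.1, -0.0, 0.6]
grip_width: 85.5
```

play_rows --deltas '[{"x":0,"y":-1,"z":0,"ax":0,"ay":0,"az":0},{"x":0,"y":-2,"z":0,"ax":0,"ay":0,"az":0},{"x":0,"y":-3,"z":0,"ax":0,"ay":0,"az":0},{"x":0,"y":-4,"z":0,"ax":0,"ay":0,"az":0},{"x":0,"y":-5,"z":0,"ax":0,"ay":0,"az":0},{"x":0,"y":-6,"z":0,"ax":0,"ay":0,"az":0}]'

```text
time_s: 4.87
eef_pos: [646.2, -12.0, 65.3]
tcp_rot: [0.724, 0.689, -0.0, -0.0]
wrist_force: [-0.1, -0.2, -0.4]
grip_width: 85.6
```

```bash
python3 d.py 570 -40 64 1.55; python3 wf.py
```

```text
pos [646.2 -12.   65.3] yaw 1.521 t 4.8667 F [-0.1 -0.2 -0.4] g 85.55034268237662
d [-31.8 -74.7   1.4] a [-0.    -0.    -0.029]
wrist case [ 5.78697895e+02 -1.01890132e+01 -4.74155304e-02] 0.021863073110580444 0.9
side case [ 5.81543469e+02 -6.96654274e+00 -6.12391693e-02] 0.029378553852438927 0.71
```

Not touching yet; continue slowly.

play_rows --deltas '[{"x":0,"y":-1.5,"z":0,"ax":0,"ay":0,"az":0},{"x":0,"y":-3,"z":0,"ax":0,"ay":0,"az":0},{"x":0,"y":-4.5,"z":0,"ax":0,"ay":0,"az":0},{"x":0,"y":-6,"z":0,"ax":0,"ay":0,"az":0}]'

```text
time_s: 5.4
eef_pos: [640.1, -11.7, 65.4]
tcp_rot: [0.724, 0.689, -0.0, -0.0]
wrist_force: [-0.0, 0.0, 0.3]
grip_width: 85.1
```

```bash
python3 d.py 570 -40 64 1.55; python3 - <<'E'
from workcell import *
from h import *
c=capture("side"); cv2.imwrite("pics/s3.png",cv2.resize(c["image"][160:290,240:400,::-1],None,fx=4,fy=4))
c=capture("wrist"); cv2.imwrite("pics/w3.png",c["image"][:,:,::-1]); 
E
```

```text
pos [640.1 -11.7  65.4] yaw 1.521 t 5.4 F [-0.   0.   0.3] g 85.12168580588262
d [-31.8 -68.6   1.4] a [-0.0001 -0.     -0.029 ]
```

View pics/s3.png

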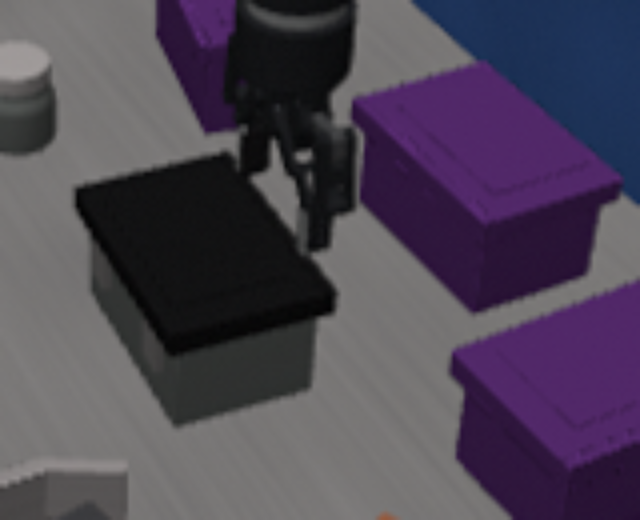

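View pics/w3.png

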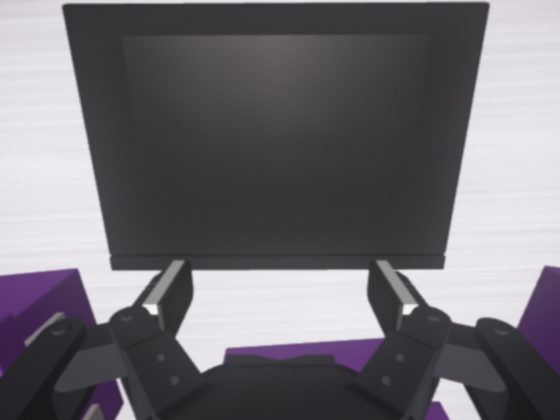

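```bash
python3 - <<'E'
from workcell import *
from h import *
from scipy.spatial.transform import Rotation as Ro
s=state(); c=capture("wrist"); R=Ro.from_quat(s["tcp_rot"])
for z in(11,0,-2,-10):
  print(z,[ (y,proj(c,[R.apply([42.7,y,z])+s["eef_pos"]])[0].round(0)) for y in(-11,0,11)],[ (y,proj(c,[R.apply([57,y,z])+s["eef_pos"]])[0].round(0)) for y in(-11,0,11)])
print("rim corner",proj(c,T([580,-9.7,-.05],[[58,-83,70],[58,-83,90],[58,83,70],[58,83,90]])).round(0))
E
```

```text
11 [(-11, array([351., 228.])), (0, array([350., 245.])), (11, array([349., 261.]))] [(-11, array([375., 228.])), (0, array([373., 245.])), (11, array([372., 261.]))]
0 [(-11, array([356., 235.])), (0, array([354., 253.])), (11, array([353., 270.]))] [(-11, array([381., 235.])), (0, array([379., 253.])), (11, array([377., 270.]))]
-2 [(-11, array([356., 237.])), (0, array([355., 254.])), (11, array([354., 272.]))] [(-11, array([382., 237.])), (0, array([380., 254.])), (11, array([378., 272.]))]
-10 [(-11, array([360., 243.])), (0, array([358., 261.])), (11, array([357., 279.]))] [(-11, array([387., 243.])), (0, array([385., 261.])), (11, array([383., 279.]))]
rim corner [[129. 254.]
 [110. 272.]
 [427. 253.]
 [446. 272.]]
```

```bash
python3 - <<'E'
from workcell import *
from h import *
from scipy.spatial.transform import Rotation as Ro
s=state(); c=capture("side"); w=capture("wrist");R=Ro.from_quat(s["tcp_rot"])
im=cv2.resize(c["image"][160:290,240:400,::-1],None,fx=4,fy=4)
wi=w["image"][:,:,::-1].copy()
cols={11:(0,0,255),-2:(0,255,0),-15:(255,0,0),-30:(0,255,255)}
for z,cl in cols.items():
  for sx in(1,-1):
    P=[R.apply([sx*a,y,z])+s["eef_pos"] for a,y in((42.7,-11),(57,-11),(57,11),(42.7,11))]
    cv2.polylines(im,[((proj(c,P)-[240,160]+.5)*4).astype(np.int32)],True,cl,1)
    cv2.polylines(wi,[proj(w,P).astype(np.int32)],True,cl,1)
for P in CASE[1:]:
    q=proj(c,T([580,-9.5,-.05],P)); 
    for i in range(8):
        for j in range(i): 
            if (P[i]==P[j]).sum()==2: cv2.line(im,tuple(((q[i]-[240,160]+.5)*4).astype(int).tolist()),tuple(((q[j]-[240,160]+.5)*4).astype(int).tolist()),(255,255,255),1)
cv2.imwrite("pics/s4.png",im); cv2.imwrite("pics/w4.png",wi)
E
```

```text
(no output)
```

View pics/s4.png

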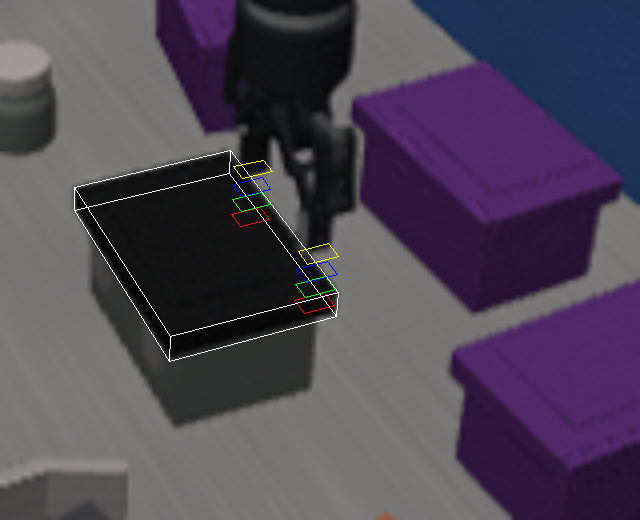

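View pics/w4.png

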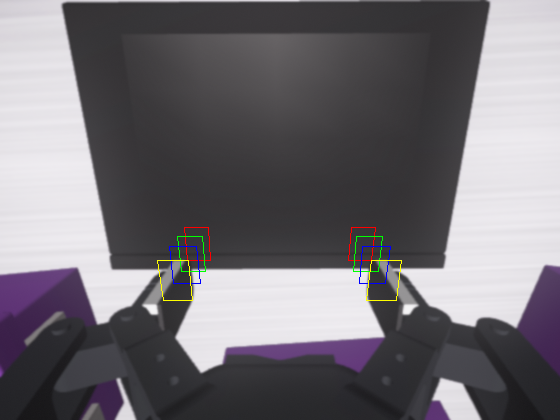

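```bash
python3 - <<'E'
from workcell import *
from h import *
from scipy.spatial.transform import Rotation as Ro
s=state(); c=capture("side"); R=Ro.from_quat(s["tcp_rot"])
im=cv2.imread("pics/s2.png")[::2,::2]; im=im[30:140,130:260]; im=cv2.resize(im,None,fx=5,fy=5,interpolation=cv2.INTER_CUBIC)
o=np.array([150+130,100+30])
cols={11:(0,0,255),-2:(0,255,0),-15:(255,0,0),-30:(0,255,255)}
for z,cl in cols.items():
  for sx in(1,-1):
    P=[R.apply([sx*a,y,z])+[671.1,-12.4,68.8] for a,y in((42.7,-11),(57,-11),(57,11),(42.7,11))]
    cv2.polylines(im,[((proj(c,P)-o+.5)*5).astype(np.int32)],True,cl,1)
cv2.imwrite("pics/s5.png",im)
E
```

```text
(no output)
```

View pics/s5.png

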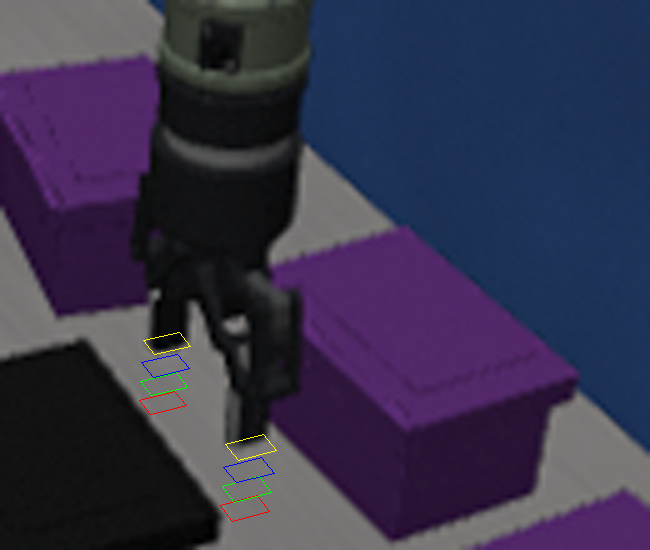

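play_rows --deltas '[{"x":0,"y":8,"z":-4,"ax":0,"ay":0,"az":0},{"x":0,"y":18,"z":-4,"ax":0,"ay":0,"az":0},{"x":0,"y":26,"z":-2,"ax":0,"ay":0,"az":0},{"x":0,"y":30,"z":4,"ax":0,"ay":0,"az":0},{"x":0,"y":30,"z":12,"ax":0,"ay":0,"az":0},{"x":0,"y":30,"z":20,"ax":0,"ay":0,"az":0},{"x":0,"y":30,"z":26,"ax":0,"ay":0,"az":0},{"x":0,"y":30,"z":28,"ax":0,"ay":0,"az":0},{"x":0,"y":30,"z":28,"ax":0,"ay":0,"az":0}]'

```text
time_s: 6.45
eef_pos: [668.9, -13.0, 36.0]
tcp_rot: [0.725, 0.689, -0.001, -0.001]
wrist_force: [-0.3, -0.1, 0.4]
grip_width: 85.3
```

```bash
cat > ov.py <<'E'
from workcell import *
from h import *
from scipy.spatial.transform import Rotation as Ro
import sys
n=sys.argv[1]
s=state(); c=capture("side"); R=Ro.from_quat(s["tcp_rot"]);x0,y0,x1,y1=260,120,420,270
im=cv2.resize(c["image"][y0:y1,x0:x1,::-1],None,fx=4,fy=4,interpolation=cv2.INTER_CUBIC)
for z,cl in {-30:(0,255,255)}.items():
  for sx in(1,-1):
    P=[R.apply([sx*a,y,z])+s["eef_pos"] for a,y in((42.7,-11),(57,-11),(57,11),(42.7,11))]
    cv2.polylines(im,[((proj(c,P)-[x0,y0]+.5)*4).astype(np.int32)],True,cl,1)
cv2.imwrite(n,im); print(s["eef_pos"],s["wrist_force"])
E
python3 ov.py pics/s6.png
```

```text
[668.94910147 -13.04697194  35.98985823] [-0.34281315 -0.06949176  0.43277945]
```

View pics/s6.png

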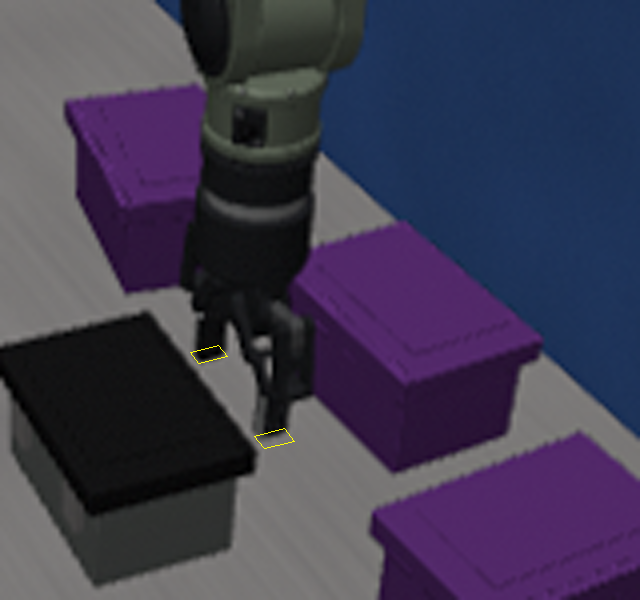

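play_rows --deltas '[{"x":0,"y":-3,"z":0,"ax":0,"ay":0,"az":0},{"x":0,"y":-7,"z":0,"ax":0,"ay":0,"az":0},{"x":0,"y":-11,"z":0,"ax":0,"ay":0,"az":0},{"x":0,"y":-14,"z":0,"ax":0,"ay":0,"az":0},{"x":0,"y":-16,"z":0,"ax":0,"ay":0,"az":0},{"x":0,"y":-18,"z":0,"ax":0,"ay":0,"az":0},{"x":0,"y":-20,"z":0,"ax":0,"ay":0,"az":0},{"x":0,"y":-21,"z":0,"ax":0,"ay":0,"az":0}]'

```text
time_s: 7.17
eef_pos: [649.6, -12.2, 37.6]
tcp_rot: [0.724, 0.689, 0.0, 0.0]
wrist_force: [2.2, -1.1, -1.7]
grip_width: 85.4
```

play_rows --deltas '[{"x":0,"y":-1.5,"z":0,"ax":0,"ay":0,"az":0},{"x":0,"y":-3,"z":0,"ax":0,"ay":0,"az":0},{"x":0,"y":-4.5,"z":0,"ax":0,"ay":0,"az":0},{"x":0,"y":-6,"z":0,"ax":0,"ay":0,"az":0},{"x":0,"y":-8,"z":0,"ax":0,"ay":0,"az":0}]'

```text
time_s: 7.58
eef_pos: [641.8, -11.8, 37.6]
tcp_rot: [0.725, 0.689, 0.0, 0.0]
wrist_force: [3.8, -0.1, -0.1]
grip_width: 85.2
```

```bash
python3 d.py 572 -36 38 1.55; python3 wf.py;python3 ov.py pics/s7.png
```

```text
pos [641.8 -11.8  37.6] yaw 1.521 t 7.5833 F [ 3.8 -0.1 -0.1] g 85.19331866918506
d [-27.6 -68.5  -0.4] a [ 0.0012  0.0001 -0.029 ]
wrist case [ 5.70787362e+02 -1.12837564e+01 -5.07399625e-02] 0.02445174939930439 0.82
side case [ 5.73204737e+02 -4.58434376e+00 -6.44962817e-02] 0.027533501386642456 0.56
[641.22094329 -11.74186826  37.55062945] [ 2.7518295  -0.47832268  2.30494511]
```

View pics/s7.png

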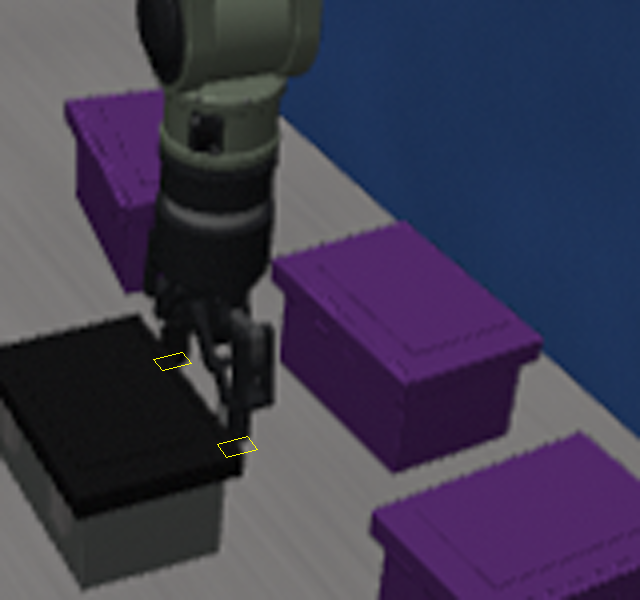

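play_rows --deltas '[{"x":-1,"y":-4,"z":0,"ax":0,"ay":0,"az":-0.006},{"x":-3,"y":-9,"z":0,"ax":0,"ay":0,"az":-0.012},{"x":-4.5,"y":-14,"z":0,"ax":0,"ay":0,"az":-0.018},{"x":-6,"y":-19,"z":0,"ax":0,"ay":0,"az":-0.024},{"x":-7.5,"y":-24,"z":0,"ax":0,"ay":0,"az":-0.03},{"x":-9,"y":-29,"z":0,"ax":0,"ay":0,"az":-0.036},{"x":-10.5,"y":-34,"z":0,"ax":0,"ay":0,"az":-0.042},{"x":-12,"y":-38,"z":0,"ax":0,"ay":0,"az":-0.048},{"x":-13,"y":-41,"z":0,"ax":0,"ay":0,"az":-0.054},{"x":-14,"y":-43,"z":0,"ax":0,"ay":0,"az":-0.06}]'

```text
time_s: 8.67
eef_pos: [597.2, -23.5, 37.5]
tcp_rot: [0.703, 0.711, 0.0, -0.0]
wrist_force: [3.2, 2.1, 1.3]
grip_width: 85.4
```

```bash
cat > wf2.py <<'E'
from wf import *
import sys
x=float(sys.argv[1])
for n in("wrist","side"):
    r=wristcase([x,-22,0],n)
    if r:
        p=r[0]; C=np.array([377.6,-36,.0252]); d=p[:2]-C[:2]; c,s=np.cos(C[2]),np.sin(C[2])
        print("in cradle",c*d[0]+s*d[1],-s*d[0]+c*d[1],p[2]-C[2])
E
python3 d.py 572 -36 38 1.596; python3 wf2.py 530
```

```text
pos [597.2 -23.5  37.5] yaw 1.581 t 8.6667 F [3.2 2.1 1.3] g 85.43806635789227
d [-12.3 -25.3  -0.5] a [-0.0001 -0.0005 -0.0145]
wrist case [ 5.26173291e+02 -2.68526377e+01  6.90689693e-03] 0.02477440983057022 0.96
in cradle 148.7566073446253 5.400807320701272 -0.018293103072817632
side case [ 5.28664657e+02 -2.12988814e+01  2.36768392e-02] 0.025164322927594185 0.76
in cradle 151.38712219793481 10.890024547561524 -0.001523160815256639
```

play_rows --deltas '[{"x":-0.5,"y":-3,"z":0,"ax":0,"ay":0,"az":-0.002},{"x":-1,"y":-8,"z":0,"ax":0,"ay":0,"az":-0.004},{"x":-1.5,"y":-13,"z":0,"ax":0,"ay":0,"az":-0.006},{"x":-2.5,"y":-18,"z":0,"ax":0,"ay":0,"az":-0.008},{"x":-3.5,"y":-23,"z":0,"ax":0,"ay":0,"az":-0.01},{"x":-4,"y":-28,"z":0,"ax":0,"ay":0,"az":-0.012},{"x":-4.5,"y":-33,"z":0,"ax":0,"ay":0,"az":-0.014},{"x":-5,"y":-38,"z":0,"ax":0,"ay":0,"az":-0.015},{"x":-5.5,"y":-42,"z":0,"ax":0,"ay":0,"az":-0.015},{"x":-6,"y":-45,"z":0,"ax":0,"ay":0,"az":-0.015}]'

```text
time_s: 9.7
eef_pos: [552.1, -30.1, 37.4]
tcp_rot: [0.698, 0.716, -0.0, -0.0]
wrist_force: [3.6, -0.2, -0.8]
grip_width: 85.6
```

```bash

python3 d.py 500 -36 38 1.596; python3 wf2.py 483; python3 - <<'E'
from workcell import *
from h import *
c=capture("wrist"); cv2.imwrite("pics/w8.png",c["image"][:,:,::-1]); 
c=capture("side"); cv2.imwrite("pics/s8.png",cv2.resize(c["image"][130:330,170:370,::-1],None,fx=3,fy=3))
E
```

```text
pos [552.1 -30.1  37.4] yaw 1.596 t 9.7 F [ 3.6 -0.2 -0.8] g 85.59247317664037
d [ -4.6 -52.2  -0.6] a [-0.0003  0.     -0.0001]
wrist case [ 4.80941133e+02 -3.43502946e+01  2.69273644e-02] 0.025668811053037643 0.8
in cradle 103.34989024392709 -0.954739282167357 0.0017273643957012932
side case [ 4.83324446e+02 -2.86769045e+01  2.56260758e-02] 0.06709472090005875 0.7
in cradle 105.8754009763017 4.656796297346204 0.00042607577191075205
```

View pics/w8.png

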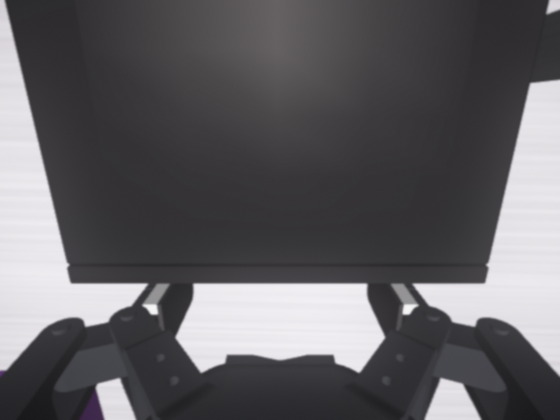

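View pics/s8.png

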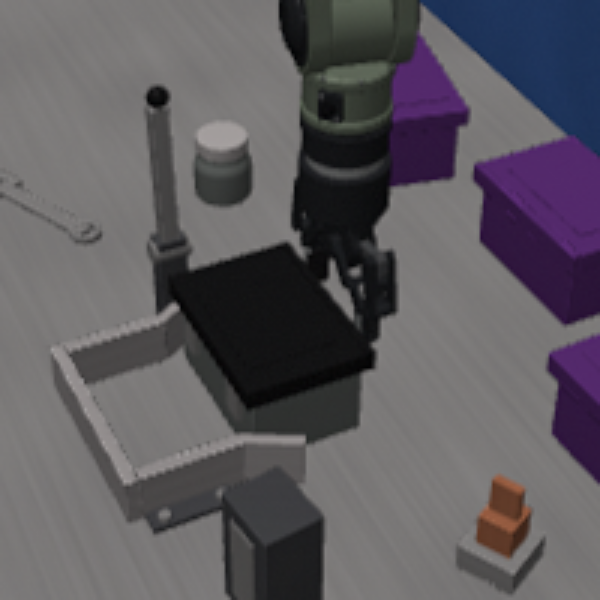

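play_rows --deltas '[{"x":0,"y":-3,"z":0,"ax":0,"ay":0,"az":0},{"x":0,"y":-7,"z":0,"ax":0,"ay":0,"az":0},{"x":0,"y":-11,"z":0,"ax":0,"ay":0,"az":0},{"x":0,"y":-15,"z":0,"ax":0,"ay":0,"az":0},{"x":0,"y":-19,"z":0,"ax":0,"ay":0,"az":0},{"x":0,"y":-23,"z":0,"ax":0,"ay":0,"az":0},{"x":0,"y":-26,"z":0,"ax":0,"ay":0,"az":0}]'

```text
time_s: 10.58
eef_pos: [526.1, -30.7, 37.4]
tcp_rot: [0.698, 0.716, -0.0, -0.0]
wrist_force: [2.7, -0.8, -1.7]
grip_width: 85.2
```

```bash

python3 wf2.py 457
```

```text
wrist case [ 4.55264061e+02 -3.43556284e+01  2.46775190e-02] 0.022051313892006874 0.83
in cradle 77.68083603305247 -0.31307773371904 -0.0005224810396179391
side case [ 4.57132498e+02 -2.79011335e+01  1.18342001e-02] 0.1069755032658577 0.64
in cradle 79.71131629598872 6.092288261501697 -0.013365799857331256
```

Entering the rails freely. Continue.

play_rows --deltas '[{"x":0,"y":-3,"z":0,"ax":0,"ay":0,"az":0},{"x":0,"y":-7,"z":0,"ax":0,"ay":0,"az":0},{"x":0,"y":-11,"z":0,"ax":0,"ay":0,"az":0},{"x":0,"y":-16,"z":0,"ax":0,"ay":0,"az":0},{"x":0,"y":-21,"z":0,"ax":0,"ay":0,"az":0},{"x":0,"y":-26,"z":0,"ax":0,"ay":0,"az":0},{"x":0,"y":-31,"z":0,"ax":0,"ay":0,"az":0},{"x":0,"y":-36,"z":0,"ax":0,"ay":0,"az":0},{"x":0,"y":-40,"z":0,"ax":0,"ay":0,"az":0}]'

```text
time_s: 11.53
eef_pos: [486.0, -31.7, 37.4]
tcp_rot: [0.698, 0.716, -0.0, -0.0]
wrist_force: [3.9, 0.3, -0.5]
grip_width: 85.4
```

```bash

python3 wf2.py 417
```

```text
wrist case [ 4.15045495e+02 -3.45968542e+01  2.48179845e-02] 0.023001043125987053 0.8
in cradle 37.46896158392749 0.459173736140816 -0.0003820155188566689
side case [ 4.17981642e+02 -2.50361203e+01  2.65372259e-02] 0.15931040048599243 0.59
in cradle 40.645081201089525 9.942888988677753 0.001337225920762443
```

play_rows --deltas '[{"x":0,"y":-3,"z":0,"ax":0,"ay":0,"az":0},{"x":0,"y":-7,"z":0,"ax":0,"ay":0,"az":0},{"x":0,"y":-11,"z":0,"ax":0,"ay":0,"az":0},{"x":0,"y":-15,"z":0,"ax":0,"ay":0,"az":0},{"x":0,"y":-19,"z":0,"ax":0,"ay":0,"az":0},{"x":0,"y":-23,"z":0,"ax":0,"ay":0,"az":0},{"x":0,"y":-26,"z":0,"ax":0,"ay":0,"az":0},{"x":0,"y":-29,"z":0,"ax":0,"ay":0,"az":0},{"x":0,"y":-31,"z":0,"ax":0,"ay":0,"az":0}]'

```text
time_s: 12.48
eef_pos: [455.3, -32.5, 37.4]
tcp_rot: [0.698, 0.716, -0.0, -0.0]
wrist_force: [3.8, 0.4, -0.4]
grip_width: 85.3
```

play_rows --deltas '[{"x":0,"y":-1,"z":0,"ax":0,"ay":0,"az":0},{"x":0,"y":-2,"z":0,"ax":0,"ay":0,"az":0},{"x":0,"y":-3,"z":0,"ax":0,"ay":0,"az":0}]'

```text
time_s: 12.73
eef_pos: [452.9, -32.6, 37.4]
tcp_rot: [0.698, 0.716, 0.0, 0.0]
wrist_force: [2.6, 0.0, -1.0]
grip_width: 85.3
```

play_rows --deltas '[{"x":0,"y":-0.7,"z":0,"ax":0,"ay":0,"az":0},{"x":0,"y":-1.4,"z":0,"ax":0,"ay":0,"az":0},{"x":0,"y":-2,"z":0,"ax":0,"ay":0,"az":0}]'

```text
time_s: 12.98
eef_pos: [450.8, -32.6, 37.4]
tcp_rot: [0.698, 0.716, 0.0, 0.0]
wrist_force: [3.6, -0.3, -0.5]
grip_width: 85.5
```

play_rows --deltas '[{"x":0,"y":-0.7,"z":0,"ax":0,"ay":0,"az":0},{"x":0,"y":-1.4,"z":0,"ax":0,"ay":0,"az":0},{"x":0,"y":-2,"z":0,"ax":0,"ay":0,"az":0}]'

```text
time_s: 13.23
eef_pos: [448.7, -32.7, 37.4]
tcp_rot: [0.698, 0.716, -0.0, 0.0]
wrist_force: [3.2, 0.8, -0.5]
grip_width: 85.3
```

play_rows --deltas '[{"x":0,"y":-0.6,"z":0,"ax":0,"ay":0,"az":0},{"x":0,"y":-1.2,"z":0,"ax":0,"ay":0,"az":0}]'

```text
time_s: 13.4
eef_pos: [447.5, -32.7, 37.4]
tcp_rot: [0.698, 0.716, -0.0, 0.0]
wrist_force: [2.9, -1.0, -1.0]
grip_width: 85.2
```

play_rows --deltas '[{"x":0,"y":-0.6,"z":0,"ax":0,"ay":0,"az":0},{"x":0,"y":-1.2,"z":0,"ax":0,"ay":0,"az":0}]'

```text
time_s: 13.57
eef_pos: [446.7, -32.7, 37.5]
tcp_rot: [0.698, 0.716, 0.0, 0.0]
wrist_force: [5.6, -0.1, -0.9]
grip_width: 85.8
```

Force rising; continue small.

play_rows --deltas '[{"x":0,"y":-0.5,"z":0,"ax":0,"ay":0,"az":0},{"x":0,"y":-1,"z":0,"ax":0,"ay":0,"az":0}]'

```text
time_s: 13.73
eef_pos: [446.6, -32.6, 37.7]
tcp_rot: [0.698, 0.716, 0.001, 0.001]
wrist_force: [6.3, 1.4, -1.0]
grip_width: 85.2
```

play_rows --deltas '[{"x":0,"y":-0.5,"z":0,"ax":0,"ay":0,"az":0},{"x":0,"y":-0.5,"z":0,"ax":0,"ay":0,"az":0}]'

```text
time_s: 13.9
eef_pos: [446.6, -32.5, 37.9]
tcp_rot: [0.698, 0.716, 0.001, 0.001]
wrist_force: [6.6, 1.3, 0.0]
grip_width: 85.2
```

```bash

python3 wf2.py 378;  python3 - <<'E'
from workcell import *
from h import *
c=capture("top"); cv2.imwrite("pics/t9.png",cv2.resize(c["image"][160:310,240:380,::-1],None,fx=4,fy=4,interpolation=cv2.INTER_CUBIC))
c=capture("side"); cv2.imwrite("pics/s9.png",cv2.resize(c["image"][130:330,170:370,::-1],None,fx=3,fy=3))
E
```

```text
wrist case [ 3.75730045e+02 -3.68701814e+01  2.48489900e-02] 0.02149328961968422 0.95
in cradle -1.8912871494941517 -0.8227872560158507 -0.0003510099636086332
side case [ 3.79003813e+02 -2.60794308e+01  2.11518086e-02] 0.23424725234508514 0.92
in cradle 1.6533393423840024 9.882047048369161 -0.00404819138733584
```

View pics/t9.png

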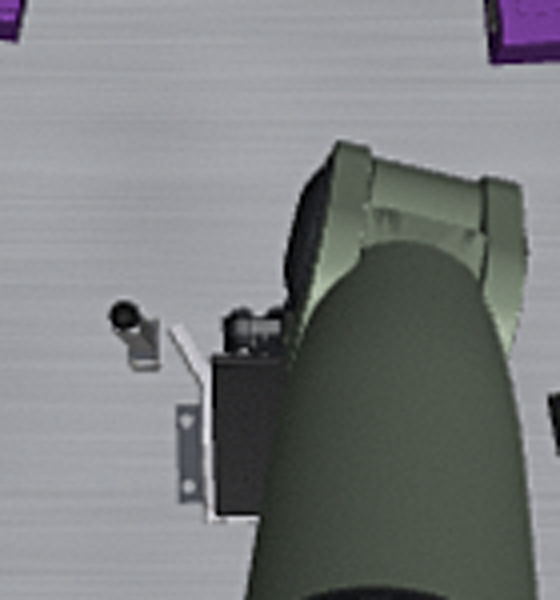

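View pics/s9.png

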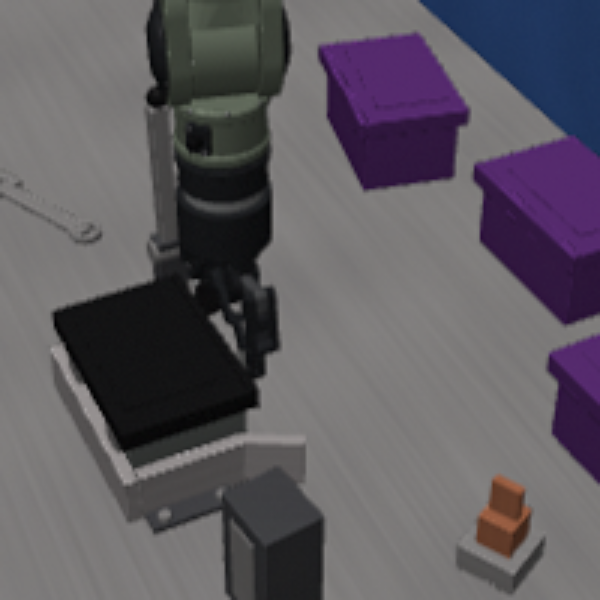

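play_rows --deltas '[{"x":0,"y":-1,"z":0,"ax":0,"ay":0,"az":0},{"x":0,"y":-2,"z":0,"ax":0,"ay":0,"az":0},{"x":0,"y":-2,"z":0,"ax":0,"ay":0,"az":0},{"x":0,"y":-2,"z":0,"ax":0,"ay":0,"az":0}]'

```text
time_s: 14.53
eef_pos: [446.5, -32.4, 38.4]
tcp_rot: [0.698, 0.717, 0.003, 0.002]
wrist_force: [9.3, 3.1, -0.6]
grip_width: 85.3
```

play_rows --deltas '[{"x":0,"y":3,"z":0,"ax":0,"ay":0,"az":0},{"x":0,"y":8,"z":0,"ax":0,"ay":0,"az":0},{"x":0,"y":18,"z":0,"ax":0,"ay":0,"az":0},{"x":0,"y":30,"z":0,"ax":0,"ay":0,"az":0},{"x":0,"y":35,"z":-10,"ax":0,"ay":0,"az":0},{"x":0,"y":35,"z":-40,"ax":0,"ay":0,"az":0},{"x":0,"y":35,"z":-75,"ax":0,"ay":0,"az":0},{"x":0,"y":35,"z":-110,"ax":0,"ay":0,"az":0},{"x":0,"y":35,"z":-140,"ax":0,"ay":0,"az":0}]' --grip 0 --newtons 40

```text
time_s: 15.28
eef_pos: [477.2, -31.8, 178.9]
tcp_rot: [0.698, 0.716, -0.001, -0.001]
wrist_force: [0.3, -0.3, 0.2]
grip_width: 0.0
```

```bash
cat > ov3.py <<'E'
from workcell import *
from h import *
from scipy.spatial.transform import Rotation as Ro
import sys
n=sys.argv[1]
s=state(); R=Ro.from_quat(s["tcp_rot"]); print(s["eef_pos"],s["wrist_force"],s["time_s"])
for v,(x0,y0,x1,y1) in(("side",(180,60,360,230)),("wrist",(0,0,560,420))):
  c=capture(v); k=1 if v=="wrist" else 4
  im=cv2.resize(c["image"][y0:y1,x0:x1,::-1],None,fx=k,fy=k,interpolation=cv2.INTER_CUBIC)
  for z,cl in {11:(0,0,255),-2:(0,255,0),-17:(0,255,255)}.items():
    P=[R.apply([a,y,z])+s["eef_pos"] for a,y in((-14.5,-11),(14.5,-11),(14.5,11),(-14.5,11))]
    cv2.polylines(im,[((proj(c,P)-[x0,y0]+.5)*k).astype(np.int32)],True,cl,1)
  if im.shape[0]>600: im=im[:600]
  cv2.imwrite(f"pics/{n}_{v}.png",im)
E
python3 ov3.py c1; python3 wf2.py 378
```

```text
[477.23153663 -31.79269034 178.89175915] [ 0.3127407  -0.29684295  0.23340146] 15.2833
wrist case [ 3.76146359e+02 -3.51920285e+01  2.75233787e-02] 0.014894832856953144 0.89
in cradle -1.4328209836904444 0.84434281544535 0.0023233786888932524
side case [ 3.78762341e+02 -1.97494064e+01  1.58621293e-02] 0.2688211500644684 0.76
in cradle 1.5714436745469667 16.21614610783709 -0.009337870734482227
```

View pics/c1_side.png

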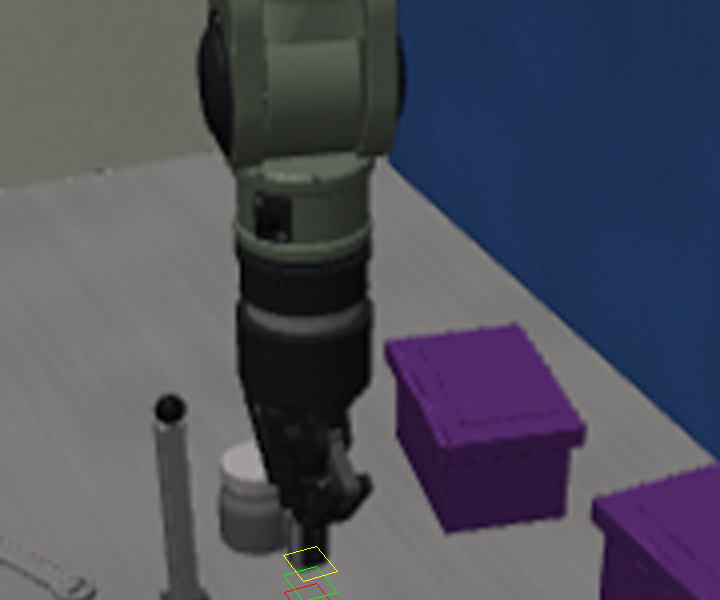

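View pics/c1_wrist.png

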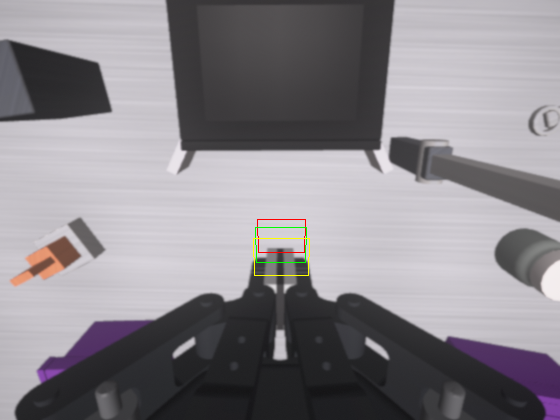

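```bash
cat > cd.py <<'E'
from d import *
def cr(X,Y,z):
    C=np.array([377.6,-36,.0252]); c,s=np.cos(C[2]),np.sin(C[2]); delta(C[0]+X*c-Y*s,C[1]+X*s+Y*c,z,np.pi/2+C[2])
    S=state()["eef_pos"]; d=S[:2]-C[:2]; print("now cradle",(c*d[0]+s*d[1]).round(1),(-s*d[0]+c*d[1]).round(1))
if __name__=="__main__": cr(*map(float,sys.argv[1:]))
E
python3 cd.py 76 190 250
```

```text
pos [476.6 -31.7 176. ] yaw 1.596 t 15.5833 F [-0.3  0.6  0.4] g -0.04822701162193418
d [188.2 -23.3 -73.8] a [-0.0031 -0.0007 -0.0001]
now cradle 99.1 1.8
```

play_rows --deltas '[{"x":0,"y":0,"z":-20,"ax":0,"ay":0,"az":0},{"x":0,"y":0,"z":-45,"ax":0,"ay":0,"az":0},{"x":10,"y":0,"z":-74,"ax":0,"ay":0,"az":0},{"x":40,"y":0,"z":-84,"ax":0,"ay":0,"az":0},{"x":75,"y":0,"z":-84,"ax":0,"ay":0,"az":0},{"x":110,"y":0,"z":-84,"ax":0,"ay":0,"az":0},{"x":145,"y":0,"z":-84,"ax":0,"ay":0,"az":0},{"x":175,"y":0,"z":-84,"ax":0,"ay":0,"az":0},{"x":188,"y":-10,"z":-80,"ax":0,"ay":0,"az":0},{"x":188,"y":-23,"z":-74,"ax":0,"ay":0,"az":0},{"x":188,"y":-23,"z":-74,"ax":0,"ay":0,"az":0}]'

```text
time_s: 16.5
eef_pos: [446.3, 156.0, 248.5]
tcp_rot: [0.697, 0.717, -0.003, -0.002]
wrist_force: [-0.2, 0.1, -0.5]
grip_width: 0.1
```

```bash
python3 cd.py 76 190 187; python3 ov3.py c2
```

```text
pos [446.3 156.  248.5] yaw 1.599 t 16.5 F [-0.2  0.1 -0.5] g 0.06516285610348099
d [-0.2  2.9 61.4] a [-0.0073  0.0011  0.0027]
now cradle 73.5 190.2
[446.31285856 156.03236992 248.46778731] [-0.18309605  0.08718543 -0.45783984] 16.5
```

View pics/c2_side.png

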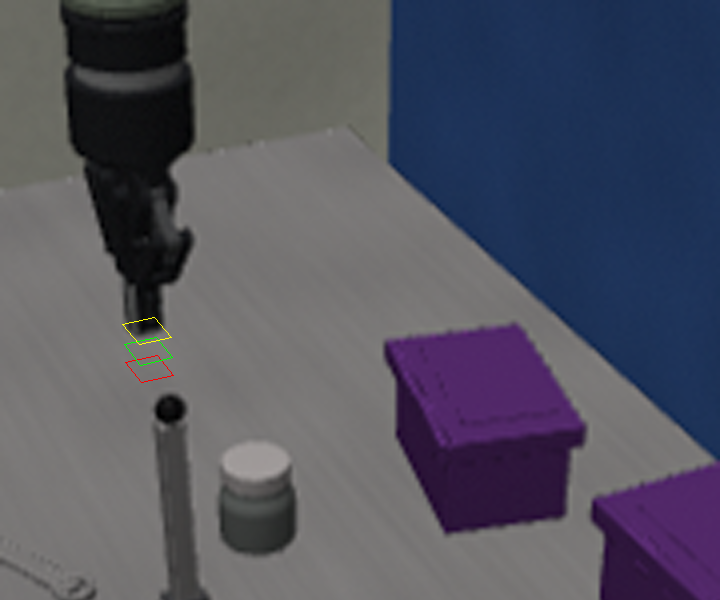

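View pics/c2_wrist.png

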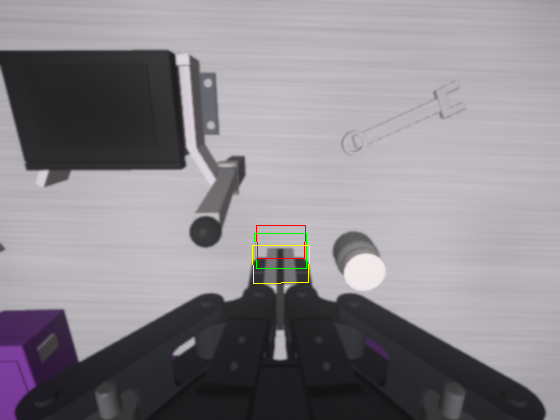

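play_rows --deltas '[{"x":0,"y":3,"z":12,"ax":0,"ay":0,"az":0},{"x":0,"y":3,"z":30,"ax":0,"ay":0,"az":0},{"x":0,"y":3,"z":50,"ax":0,"ay":0,"az":0},{"x":0,"y":3,"z":62,"ax":0,"ay":0,"az":0},{"x":-6,"y":3,"z":62,"ax":0,"ay":0,"az":0},{"x":-12,"y":3,"z":62,"ax":0,"ay":0,"az":0},{"x":-17,"y":3,"z":62,"ax":0,"ay":0,"az":0},{"x":-20,"y":3,"z":62,"ax":0,"ay":0,"az":0}]'

```text
time_s: 17.27
eef_pos: [454.7, 134.4, 190.4]
tcp_rot: [0.699, 0.715, 0.001, 0.001]
wrist_force: [0.5, 0.1, 0.2]
grip_width: 0.1
```

```bash
python3 cd.py 76 160 187; python3 ov3.py c3
```

```text
pos [454.7 134.4 190.4] yaw 1.595 t 17.2667 F [0.5 0.1 0.2] g 0.057896476425139516
d [-8.4 -5.4  3.4] a [ 0.0018  0.0001 -0.0014]
now cradle 81.4 168.4
[454.70947989 134.43408843 190.37447041] [0.5281516  0.14733732 0.17519423] 17.2667
```

View pics/c3_side.png

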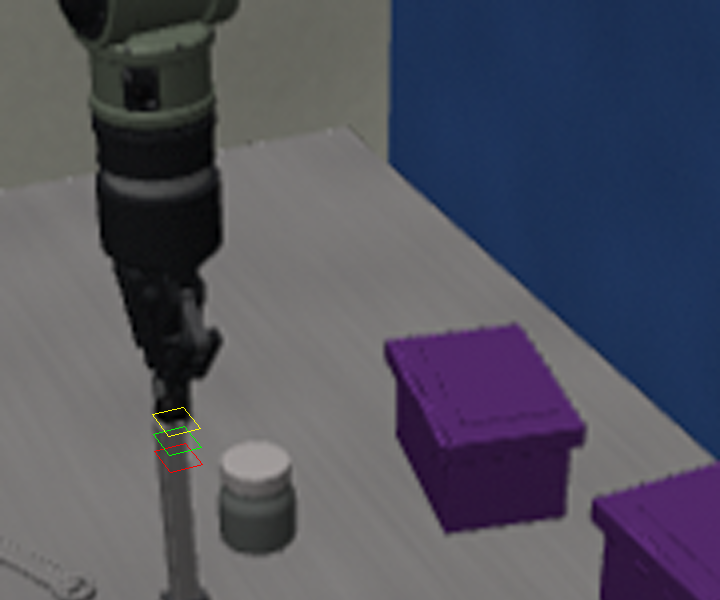

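play_rows --deltas '[{"x":-1,"y":-3,"z":1,"ax":0,"ay":0,"az":0},{"x":-4,"y":-5,"z":2,"ax":0,"ay":0,"az":0},{"x":-7,"y":-5,"z":3,"ax":0,"ay":0,"az":0},{"x":-10,"y":-5,"z":3,"ax":0,"ay":0,"az":0},{"x":-13,"y":-5,"z":3,"ax":0,"ay":0,"az":0},{"x":-16,"y":-5,"z":3,"ax":0,"ay":0,"az":0},{"x":-18,"y":-5,"z":3,"ax":0,"ay":0,"az":0}]'

```text
time_s: 17.95
eef_pos: [449.1, 117.1, 186.4]
tcp_rot: [0.698, 0.716, -0.0, -0.0]
wrist_force: [0.3, 1.6, 1.4]
grip_width: -0.2
```

```bash
python3 cd.py 76 150 187; python3 ov3.py c4
```

```text
pos [449.1 117.1 186.4] yaw 1.596 t 17.95 F [0.3 1.6 1.4] g -0.22396558042329234
d [-1.2  0.7 -0.6] a [-0.0001 -0.     -0.0001]
now cradle 75.3 151.2
[449.06433506 117.07299412 186.40085371] [0.28240439 1.62183652 1.37595223] 17.95
```

View pics/c4_side.png

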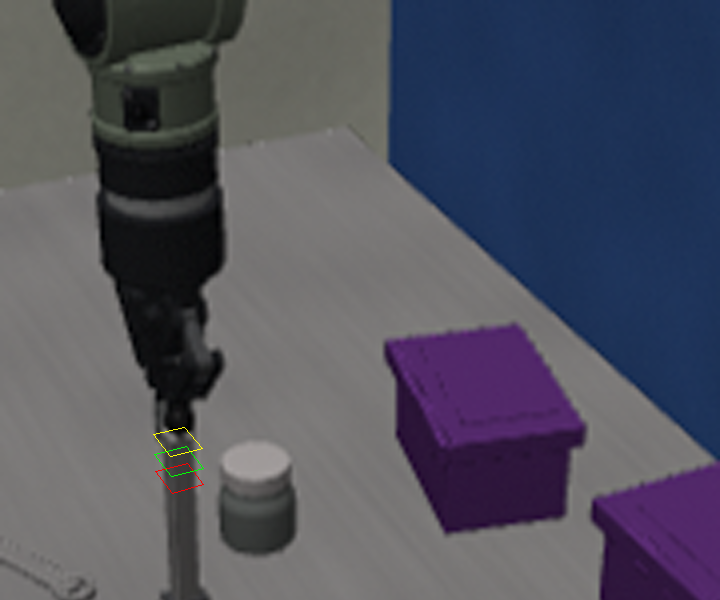

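View pics/c4_wrist.png

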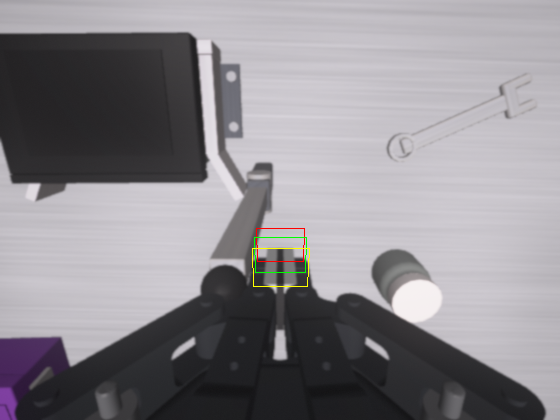

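play_rows --deltas '[{"x":-4,"y":0,"z":1,"ax":0,"ay":0,"az":0},{"x":-10,"y":0,"z":3,"ax":0,"ay":0,"az":0},{"x":-18,"y":0,"z":5,"ax":0,"ay":0,"az":0},{"x":-26,"y":0,"z":6,"ax":0,"ay":0,"az":0},{"x":-34,"y":0,"z":8,"ax":0,"ay":0,"az":0},{"x":-41,"y":0,"z":10,"ax":0,"ay":0,"az":0},{"x":-48,"y":0,"z":13,"ax":0,"ay":0,"az":0},{"x":-55,"y":0,"z":16,"ax":0,"ay":0,"az":0},{"x":-60,"y":0,"z":18,"ax":0,"ay":0,"az":0},{"x":-63,"y":0,"z":19,"ax":0,"ay":0,"az":0}]'

```text
time_s: 18.88
eef_pos: [450.3, 53.8, 166.7]
tcp_rot: [0.698, 0.716, -0.0, -0.0]
wrist_force: [0.1, 1.0, -0.2]
grip_width: -0.5
```

```bash
python3 cd.py 76 68 154; python3 ov3.py c5
```

```text
pos [450.3  53.8 166.7] yaw 1.595 t 18.8833 F [ 0.1  1.  -0.2] g -0.5057684066394177
d [-19.9   1.1  12.7] a [-0.001  -0.0004 -0.0007]
now cradle 74.9 87.9
[450.29560985  53.78954177 166.70216643] [ 0.10599585  0.96338446 -0.17647525] 18.8833
```

View pics/c5_side.png

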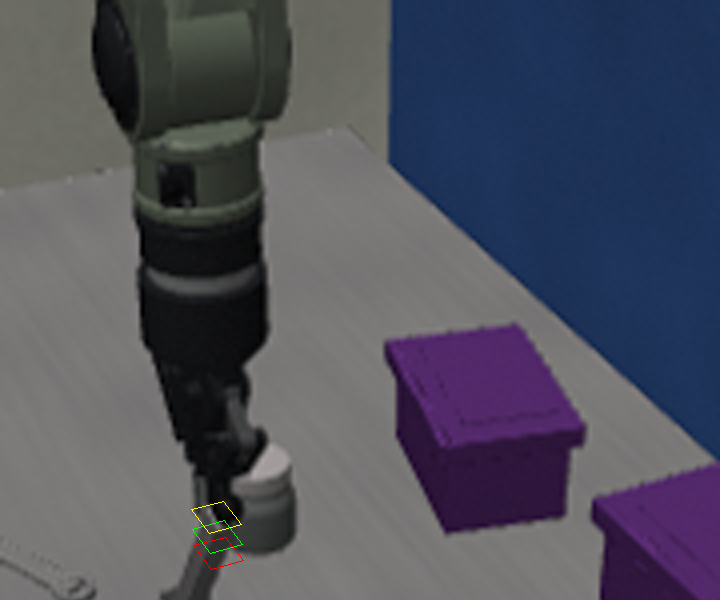

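View pics/c5_wrist.png

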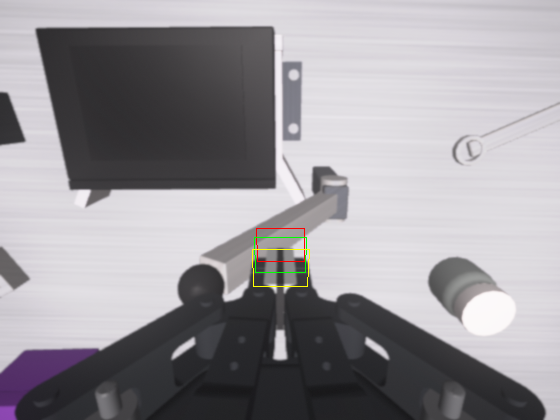

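play_rows --deltas '[{"x":-5,"y":-0.5,"z":3,"ax":0,"ay":0,"az":0},{"x":-12,"y":-1,"z":7,"ax":0,"ay":0,"az":0},{"x":-20,"y":-1.5,"z":13,"ax":0,"ay":0,"az":0},{"x":-26,"y":-2,"z":18,"ax":0,"ay":0,"az":0},{"x":-31,"y":-2,"z":24,"ax":0,"ay":0,"az":0},{"x":-36.5,"y":-2,"z":30,"ax":0,"ay":0,"az":0},{"x":-41,"y":-2,"z":37,"ax":0,"ay":0,"az":0},{"x":-45,"y":-2,"z":44,"ax":0,"ay":0,"az":0},{"x":-49,"y":-2,"z":51,"ax":0,"ay":0,"az":0}]'

```text
time_s: 19.73
eef_pos: [449.7, 4.8, 115.5]
tcp_rot: [0.698, 0.716, -0.0, -0.0]
wrist_force: [0.7, -0.2, 0.9]
grip_width: 0.2
```

```bash
python3 cd.py 73 30 94; python3 ov3.py c6
```

```text
pos [449.7   4.8 115.5] yaw 1.596 t 19.7333 F [ 0.7 -0.2  0.9] g 0.22657843894572444
d [-8.9 -0.1 21.6] a [-0.0004  0.0003 -0.0002]
now cradle 73.1 38.9
[449.69901827   4.77359925 115.54984339] [ 0.68892872 -0.17349096  0.9142873 ] 19.7333
```

View pics/c6_wrist.png

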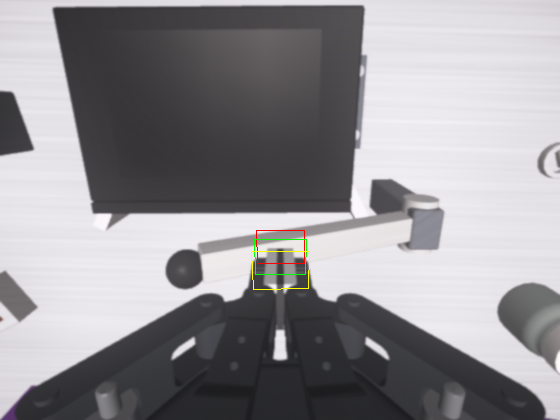

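play_rows --deltas '[{"x":-2,"y":0,"z":5,"ax":0,"ay":0,"az":0},{"x":-5,"y":0,"z":11,"ax":0,"ay":0,"az":0},{"x":-7,"y":0,"z":17,"ax":0,"ay":0,"az":0},{"x":-9,"y":0,"z":22,"ax":0,"ay":0,"az":0},{"x":-10,"y":0,"z":27,"ax":0,"ay":0,"az":0},{"x":-11,"y":0,"z":32,"ax":0,"ay":0,"az":0},{"x":-12,"y":0,"z":36,"ax":0,"ay":0,"az":0},{"x":-13,"y":0,"z":39,"ax":0,"ay":0,"az":0}]'

```text
time_s: 20.5
eef_pos: [450.1, -7.6, 76.8]
tcp_rot: [0.698, 0.716, -0.0, -0.0]
wrist_force: [0.3, 0.6, 0.9]
grip_width: 0.1
```

play_rows --deltas '[{"x":0,"y":0,"z":1.5,"ax":0,"ay":0,"az":0},{"x":0,"y":0,"z":3,"ax":0,"ay":0,"az":0}]'

```text
time_s: 20.67
eef_pos: [450.1, -7.9, 74.2]
tcp_rot: [0.698, 0.716, -0.0, 0.0]
wrist_force: [-0.8, -0.2, 1.0]
grip_width: 0.4
```

play_rows --deltas '[{"x":0,"y":0,"z":1.5,"ax":0,"ay":0,"az":0},{"x":0,"y":0,"z":3,"ax":0,"ay":0,"az":0}]'

```text
time_s: 20.83
eef_pos: [450.4, -7.9, 72.6]
tcp_rot: [0.698, 0.716, -0.0, 0.0]
wrist_force: [-9.2, -0.4, 32.0]
grip_width: -0.4
```

```bash
python3 cd.py 73 30 94; python3 ov3.py c7
```

```text
pos [450.4  -7.9  72.6] yaw 1.596 t 20.8333 F [-9.2 -0.4 32. ] g -0.3896339481630384
d [  3.8  -0.5 -21.4] a [0.0004 0.0009 0.    ]
now cradle 73.5 26.2
[450.37962601  -7.9448814   72.56897986] [-9.16533741 -0.44052098 31.99834278] 20.8333
```

View pics/c7_wrist.png

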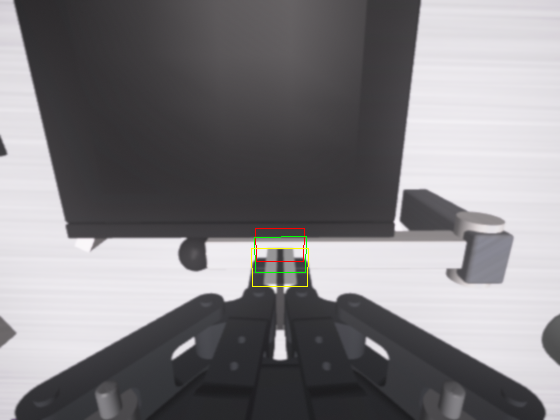

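play_rows --deltas '[{"x":0,"y":0,"z":-1.5,"ax":0,"ay":0,"az":0},{"x":0,"y":0,"z":-2,"ax":0,"ay":0,"az":0}]'

```text
time_s: 21.1
eef_pos: [450.6, -7.7, 73.8]
tcp_rot: [0.698, 0.716, 0.0, 0.0]
wrist_force: [0.4, -0.0, 0.0]
grip_width: 0.3
```

```bash
python3 - <<'E'
from workcell import *
from h import *
s=state(); print(s["eef_pos"],s["wrist_force"])
C=[377.6,-36,.0252]
c=capture("wrist"); im=c["image"][:,:,::-1].copy()
for a,cl in((0,(0,0,255)),(.06,(0,255,0))):
    for P in full(10,a)[-2:]:
        h=cv2.convexHull(proj(c,T(C,P)).astype(np.float32)); cv2.polylines(im,[np.round(h).astype(np.int32)],True,cl,1)
cv2.imwrite("pics/w10.png",im)
c=capture("side"); S=4; im=cv2.resize(c["image"][:,:,::-1],None,fx=S,fy=S,interpolation=cv2.INTER_CUBIC)
for a,cl in((0,(0,0,255)),(.06,(0,255,0))):
    for P in full(10,a)[-2:]:
        h=cv2.convexHull(((proj(c,T(C,P))+.5)*S).astype(np.float32)); cv2.polylines(im,[np.round(h).astype(np.int32)],True,cl,1)
cv2.imwrite("pics/s10.png",im[180*S:300*S,190*S:330*S])
E
```

```text
[450.55601147  -7.65491435  73.81923574] [ 0.39476596 -0.03331079  0.03601901]
```

View pics/w10.png

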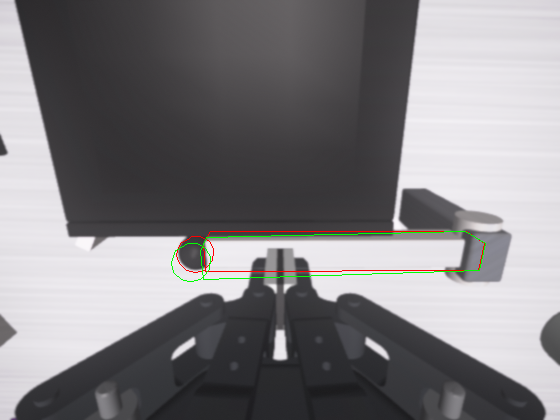

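View pics/s10.png

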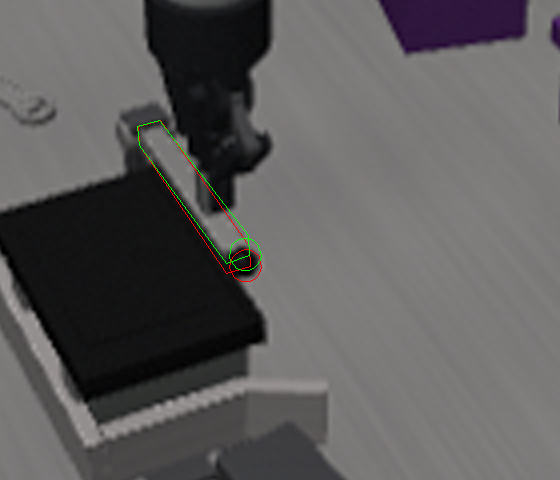

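play_rows --deltas '[{"x":0,"y":0,"z":-5,"ax":0,"ay":0,"az":0},{"x":0,"y":2,"z":-20,"ax":0,"ay":0,"az":0},{"x":0,"y":5,"z":-50,"ax":0,"ay":0,"az":0},{"x":0,"y":20,"z":-85,"ax":0,"ay":0,"az":0},{"x":0,"y":45,"z":-120,"ax":0,"ay":0,"az":0},{"x":0,"y":70,"z":-145,"ax":0,"ay":0,"az":0},{"x":0,"y":80,"z":-155,"ax":0,"ay":0,"az":0},{"x":0,"y":80,"z":-155,"ax":0,"ay":0,"az":0},{"x":0,"y":80,"z":-155,"ax":0,"ay":0,"az":0}]'

```text
time_s: 21.95
eef_pos: [530.2, -5.6, 228.2]
tcp_rot: [0.698, 0.716, -0.0, -0.0]
wrist_force: [-0.2, 0.3, -0.7]
grip_width: -0.1
```

```bash
python3 wf2.py 378; python3 - <<'E'
from workcell import *
from h import *
s=state(); print(s["eef_pos"],s["wrist_force"],s["joint_vel"].round(3))
C=[377.6,-36,.0252]
for v,S,cr in(("wrist",1,(0,0,560,420)),("side",4,(190,150,330,300))):
    c=capture(v); im=cv2.resize(c["image"][:,:,::-1],None,fx=S,fy=S,interpolation=cv2.INTER_CUBIC)
    for a,cl in((0,(0,0,255)),(.06,(0,255,0))):
      for P in full(10,a)[-2:]:
        h=cv2.convexHull(((proj(c,T(C,P))+.5)*S).astype(np.float32)); cv2.polylines(im,[np.round(h).astype(np.int32)],True,cl,1)
    x0,y0,x1,y1=[q*S for q in cr]; cv2.imwrite(f"pics/{v}11.png",im[y0:y1,x0:x1])
    o=outline_of("latch",c); m=o[0]["pixels"]; print(v,o[0]["p"],m.sum())
    for a in(0,.03,.06,.1,.15):
        r=render(c,C,full(10,a)[-3:]); print(a,(np.minimum(r,m).sum()/np.maximum(r,m).sum()).round(3))
E
```

```text
wrist case [ 3.76281888e+02 -3.44557987e+01  3.23781077e-02] 0.020768243819475174 0.67
in cradle -1.2787832940329575 1.576923861778838 0.007178107709201513
side case [ 3.80299420e+02 -2.35628775e+01 -4.45842968e-03] 0.2665529251098633 0.97
in cradle 3.0119448711147707 12.36515546459642 -0.029658429675549287
[528.31830696  -5.43639634 226.93312138] [ 0.01303522  0.54031689 -0.62872394] [-0.001 -0.002  0.009  0.001 -0.001 -0.001]
wrist 0.45 17703
0 0.0
0.03 0.0
0.06 0.0
0.1 0.0
0.15 0.0
side 0.68 368
0 0.501
0.03 0.516
0.06 0.502
0.1 0.463
0.15 0.403
```

View pics/wrist11.png

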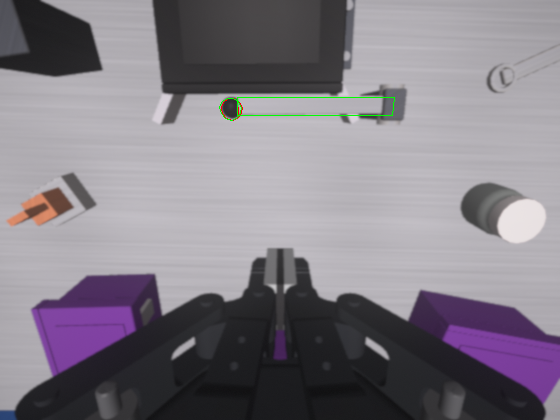

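View pics/side11.png

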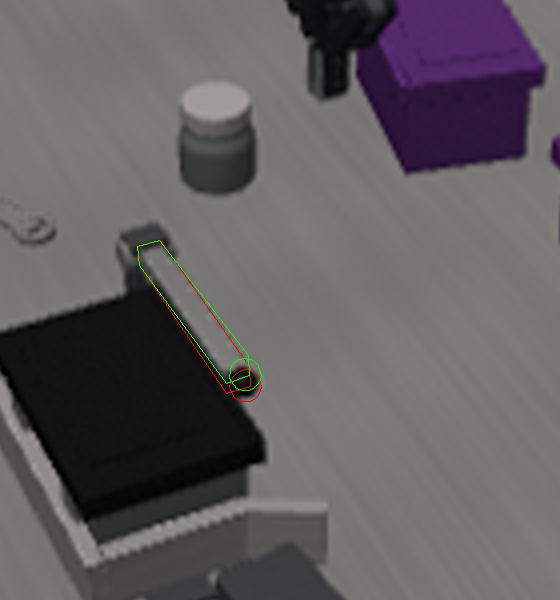

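```bash
python3 - <<'E'
from workcell import *
from h import *
C=[375,-32.2,.0147]
S=6
c=capture("side"); ims=[]
for a in (0,.06):
    im=cv2.resize(c["image"][:,:,::-1],None,fx=S,fy=S,interpolation=cv2.INTER_CUBIC)
    for P in full(10,a)[-3:]+CASE[1:]:
        h=cv2.convexHull(((proj(c,T(C,P))+.5)*S).astype(np.float32)); cv2.polylines(im,[np.round(h).astype(np.int32)],True,(0,0,255),1)
    ims.append(im[195*S:280*S,205*S:270*S])
cv2.imwrite("pics/s12.png",np.hstack(ims))
E
```

```text
(no output)
```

View pics/s12.png

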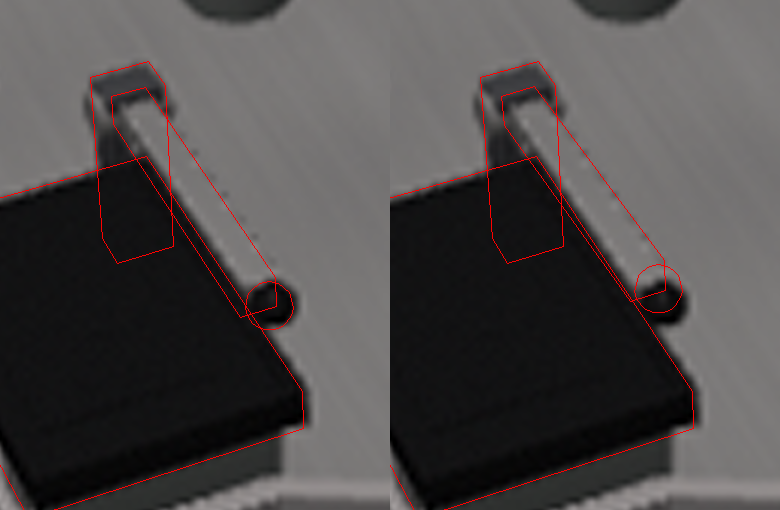

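```bash
python3 -c "
from workcell import *
print(state()['joint_vel'].round(3)); print(hand_in())"
```

```text
[ 0.001  0.001  0.008  0.001  0.001 -0.   ]
the job is handed in; nothing more can be done
None
```

I dragged the case home against the end stop, swung the latch bar shut, let go and handed the job in, at about 22 s of the 72 s allowed. No verdict was reported, so what follows is from my own checks.

**What I did**
- I hooked both open fingertips behind the far edge of the lid. I first came in too high, because the images put the tips about 30 mm higher than I had assumed. I found that before touching anything and corrected it.
- I dragged the case at about 3–4 N. It went obliquely first, which took out roughly 22 mm of sideways offset and 0.07 rad of turn, then straight along the cradle.
- At the end stop the tool stopped moving and the pull rose to 9 N.
- I then closed the fingers, pushed the bar over and pressed it down until it met a hard stop at 32 N. I backed off to zero force and moved the arm clear.

**Last checks**
- **Case:** the wrist camera put it at x ≈ −1.3 mm, y ≈ 1.6 mm and 0.007 rad from home. Every reading of "home" carries a couple of millimetres of calibration error.
- **Latch:** the side view matched an angle of 0 clearly better than 0.06 rad, and the ball hangs beside the lid's far edge.
- **Robot and bystanders:** the arm was still and clear of everything. In the pictures I saw no bystander moved.

**What disagreed**
- The side-camera fit of the case gave x ≈ 3.0 mm, y ≈ 12 mm and −0.03 rad. It was a poor fit because the cradle hides part of the case, so I discounted it.
- The wrist camera's network did not find the latch bar in the last picture, and the side camera's overlap score for the latch angle did not discriminate, so I checked the latch by eye.
- The 32 N press had a 9 N sideways part that I could not explain. The finger may have touched the edge of the lid as well as the bar.

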